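Check the clamping levers of the board holders and flag the loose ones

TASK

Check the clamp screw of every circuit-board holder on the desk: turn its lever, which drives the screw through a slip clutch, clockwise (seen from above) by about an eighth to a quarter of a turn; if the screw is loose it breaks away under a light push and its white pointer turns along with the lever, if it is tight the lever goes stiffly, the clutch slipping, and the pointer stays. Flag every loose holder by standing one of the closed tins flat on the desk straight in front of it (the side towards the robot), centred on the holder and with a gap of about 15 mm to its base; no tin may stand in front of a tight one. Do not shift the holders, and leave the cutters, the open rosin tin and the soldering iron alone.

Things in the scene. Friction and masses are not known exactly. Their poses are not given: they have to be found in the camera images.
- holder_a: Circuit-board holder, 3 kg, stands loose on a rubber sole; may be absent; all look alike. Origin: centre of its underside, on the axis of screw and lever; x points front (robot side) to back, y left, z up. Base 90 x 90 x 26 mm (front edge x = -45), dark 50 x 50 block to z = 50, blue board 55 wide at the back (x 28 to 88, z 37). Lever: hub radius 14, z 56 to 95; level bar 12 thick, axis z = 82, bare 14 to 73 mm out.
- knob_a (a point): Centre of the black 24 mm ball on the end of holder_a's lever, 85 mm from the axis, z = 82 mm. Starts 0 to 0.4 rad clockwise of the holder's +y; turns clockwise only (left towards back), free to at least 2.3 rad from +y, stays where left. Steady torque: with a loose screw 0.05 to 0.09 N m (about 1 N at the ball), the screw turning along; with a tight one 0.32 N m (clutch slips, 4 N).
- pointer_a (a point): Tip of the white pointer on holder_a's clamp screw, under the lever, 40 mm from the axis, z = 53 mm; pointer and disc are 6 mm thick (z 50 to 56). At the start it points along the holder's +y. If the screw is loose it turns clockwise together with the lever; if tight it stays.
- holder_b: Circuit-board holder, 3 kg, stands loose on a rubber sole; may be absent; all look alike. Origin: centre of its underside, on the axis of screw and lever; x points front (robot side) to back, y left, z up. Base 90 x 90 x 26 mm (front edge x = -45), dark 50 x 50 block to z = 50, blue board 55 wide at the back (x 28 to 88, z 37). Lever: hub radius 14, z 56 to 95; level bar 12 thick, axis z = 82, bare 14 to 73 mm out.
- knob_b (a point): Centre of the black 24 mm ball on the end of holder_b's lever, 85 mm from the axis, z = 82 mm. Starts 0 to 0.4 rad clockwise of the holder's +y; turns clockwise only (left towards back), free to at least 2.3 rad from +y, stays where left. Steady torque: with a loose screw 0.05 to 0.09 N m (about 1 N at the ball), the screw turning along; with a tight one 0.32 N m (clutch slips, 4 N).
- pointer_b (a point): Tip of the white pointer on holder_b's clamp screw, under the lever, 40 mm from the axis, z = 53 mm; pointer and disc are 6 mm thick (z 50 to 56). At the start it points along the holder's +y. If the screw is loose it turns clockwise together with the lever; if tight it stays.
- holder_c: Circuit-board holder, 3 kg, stands loose on a rubber sole; may be absent; all look alike. Origin: centre of its underside, on the axis of screw and lever; x points front (robot side) to back, y left, z up. Base 90 x 90 x 26 mm (front edge x = -45), dark 50 x 50 block to z = 50, blue board 55 wide at the back (x 28 to 88, z 37). Lever: hub radius 14, z 56 to 95; level bar 12 thick, axis z = 82, bare 14 to 73 mm out.
- knob_c (a point): Centre of the black 24 mm ball on the end of holder_c's lever, 85 mm from the axis, z = 82 mm. Starts 0 to 0.4 rad clockwise of the holder's +y; turns clockwise only (left towards back), free to at least 2.3 rad from +y, stays where left. Steady torque: with a loose screw 0.05 to 0.09 N m (about 1 N at the ball), the screw turning along; with a tight one 0.32 N m (clutch slips, 4 N).
- pointer_c (a point): Tip of the white pointer on holder_c's clamp screw, under the lever, 40 mm from the axis, z = 53 mm; pointer and disc are 6 mm thick (z 50 to 56). At the start it points along the holder's +y. If the screw is loose it turns clockwise together with the lever; if tight it stays.
- holder_d: Circuit-board holder, 3 kg, stands loose on a rubber sole; may be absent; all look alike. Origin: centre of its underside, on the axis of screw and lever; x points front (robot side) to back, y left, z up. Base 90 x 90 x 26 mm (front edge x = -45), dark 50 x 50 block to z = 50, blue board 55 wide at the back (x 28 to 88, z 37). Lever: hub radius 14, z 56 to 95; level bar 12 thick, axis z = 82, bare 14 to 73 mm out.
- knob_d (a point): Centre of the black 24 mm ball on the end of holder_d's lever, 85 mm from the axis, z = 82 mm. Starts 0 to 0.4 rad clockwise of the holder's +y; turns clockwise only (left towards back), free to at least 2.3 rad from +y, stays where left. Steady torque: with a loose screw 0.05 to 0.09 N m (about 1 N at the ball), the screw turning along; with a tight one 0.32 N m (clutch slips, 4 N).
- pointer_d (a point): Tip of the white pointer on holder_d's clamp screw, under the lever, 40 mm from the axis, z = 53 mm; pointer and disc are 6 mm thick (z 50 to 56). At the start it points along the holder's +y. If the screw is loose it turns clockwise together with the lever; if tight it stays.
- holder_e: Circuit-board holder, 3 kg, stands loose on a rubber sole; may be absent; all look alike. Origin: centre of its underside, on the axis of screw and lever; x points front (robot side) to back, y left, z up. Base 90 x 90 x 26 mm (front edge x = -45), dark 50 x 50 block to z = 50, blue board 55 wide at the back (x 28 to 88, z 37). Lever: hub radius 14, z 56 to 95; level bar 12 thick, axis z = 82, bare 14 to 73 mm out.
- knob_e (a point): Centre of the black 24 mm ball on the end of holder_e's lever, 85 mm from the axis, z = 82 mm. Starts 0 to 0.4 rad clockwise of the holder's +y; turns clockwise only (left towards back), free to at least 2.3 rad from +y, stays where left. Steady torque: with a loose screw 0.05 to 0.09 N m (about 1 N at the ball), the screw turning along; with a tight one 0.32 N m (clutch slips, 4 N).
- pointer_e (a point): Tip of the white pointer on holder_e's clamp screw, under the lever, 40 mm from the axis, z = 53 mm; pointer and disc are 6 mm thick (z 50 to 56). At the start it points along the holder's +y. If the screw is loose it turns clockwise together with the lever; if tight it stays.
- tin_1: A closed round tin of bare metal, loose, 60 mm across and 30 mm high, 60 to 140 g. Origin: centre of its underside, z up. The three tins are alike and start on the desk to the robot's right of the holders.
- tin_2: A closed round tin of bare metal, loose, 60 mm across and 30 mm high, 60 to 140 g. Origin: centre of its underside, z up. The three tins are alike and start on the desk to the robot's right of the holders.
- tin_3: A closed round tin of bare metal, loose, 60 mm across and 30 mm high, 60 to 140 g. Origin: centre of its underside, z up. The three tins are alike and start on the desk to the robot's right of the holders.
- cutters: Bystander: side cutters with red grips, 130 mm long, lying at the far edge. Origin: mid-length on the desk. Leave alone.
- rosin: Bystander: open tin of rosin, 66 mm across, 22 mm high, at the far edge. Origin: centre of its underside. Leave alone.
- iron: Bystander: cold soldering iron with a blue handle, 200 mm long and 28 mm thick, lying at the far edge. Origin: near mid-length on the desk. Leave alone.

How it is judged:
By the outcome, as a careful person would: the job done as asked, in the order asked, and still so for the second after the job is handed in, with the robot touching nothing.
Of holder_a, holder_b, holder_c, holder_d, holder_e only 4 to 5 are there at a start; the rules pass over those that are not, and their reading is None.
At some moment in a run one of tin_1, tin_2, tin_3 may be knocked a few centimetres aside while the robot is not near it.
Once in a run the grip may slacken for a moment while it holds something.
It also fails if it takes over 210 s, if anything falls off the work surface, if the arm or the gripper's body presses on something with over 40 N, if the wrist force passes 120 N, or if a joint passes its speed limit or range.

ROBOT

A 6-joint arm with a two-finger parallel gripper is mounted at the origin on the work surface. World frame = base frame: x ahead of the robot, y to its left, z up, the work surface at z = 0. Lengths are in m, angles in rad, forces in N, time in s.
With the tool pointing down it reaches from about 0.375 to 0.825 m from the base axis. Payload 5.5 kg.
Tool frame: the origin (TCP) lies at the very end of the fingers, on their centre line; the grasp point (between the pads) lies bot.grasp_offset behind it (bot.grasp_offset is the distance from the TCP to the grasp point, in m); z points along the fingers, y is the line along which they close (so a half turn about z gives the same grasp; the last joint's range is limited). The gripper opens to 85 mm and grips with 20 to 120 N. Pads are 22 mm wide; open, the fingers measure 114 mm over their backs; the gripper's body (76 mm by 85 mm) begins 54 mm behind the grasp point. The pads swing forward as they close: fully open they stand 13 mm farther back than shut.
Start: joints at [-1.265, 0.314, -0.047, 1.21, 0, 1.571], TCP at [0.181, -0.572, 0.194] pointing down, gripper open.
Joint ranges: [-2.67, 2.67], [-0.69, 1.73], [-1.03, 1.25], [-2.08, 2.16], [-1.42, 1.45], [-3.14, 3.14]. Speed limits (rad/s): [2.39, 2.39, 3.01, 3.14, 3.14, 3.14].

INTERFACE

Orientations are given as a rotation vector (axis times angle).
In Python, from rig import bot, eyes gives the robot as it stands.
- The arm moves only by the tool send_rows, never from a script. Its argument "steps" is a list of rows, each an object with "linear": the shift along the tool's x, y, z in cm, a list of three; "yaw": the turn about the tool's z in degrees; "fingers": the gripper command: -1 is fully open, 1 is shut, values between are in proportion. In form: [{"linear": [tx, ty, tz], "yaw": yaw, "fingers": fingers}, ...]. A call has 1 to 12 rows; each row shifts and turns the commanded pose from where the row before left it, along the tool's axes as they then stand; what a row does not reach is not made up. A row lasts 1/8 s, in which the tool goes at most 62.5 mm and 10.7 degrees, less where a joint would pass 70% of its speed; a pose out of reach is approached as far as the arm can. A call with a gripper value outside its range is refused whole. The fingers move at their own pace and stop on an object; the grip force is fixed at half the most. Time passes only in rows, so rows that do not move let the fingers close. It gives the time, the measured TCP pose, the force, the opening and the grip force at its end, in the units of the state.
- bot.observe(): the state, without advancing time (a new reading comes with each control period).
- eyes.capture(name): name is "scene" or "top" or "wrist"; returns a dict with "image" (420x560x3 uint8, red, green, blue), "K" (3x3 intrinsics, pixels), "R" (3x3) and "t" (3): a world point X has camera coordinates R X + t; the wrist camera has in their place "T_tool_cam" (4x4, takes a point from camera to tool coordinates, whose origin is the TCP and whose axes are the flange's). Camera axes: x right, y down, z forward; pixel columns grow to the right and rows downward; lengths in m; the calibration is good to about 2 mm. A picture is of the moment at which its call begins: read the wrist's pose just before it. There is no depth.
- bot.job_done(): hands the job in; it is judged then, once.
The state is a dict: "time": time; "q": joint angles; "qvel": joint speeds; "tau": joint torques, N m; "position": TCP position; "tcp_rot": TCP orientation; "force": force on the tool from outside, world axes, zero at the start; "torque": the same for the moment, N m; "width": finger opening in m; "finger_force": force on a finger pad.
Only numpy, scipy, OpenCV 4.12 (cv2) and the standard library are available. Lean on these libraries where they do the work, as an engineer would, in place of code of your own. Each camera call takes 0.05 s, during which the arm holds its last target. There are 200 camera calls.

## Working session

There is one attempt and no reset: what is moved stays moved. The work goes in short steps, Python scripts to look and compute and a tool call to move; the robot and the scene stay as the last step left them, time stands still between calls to the robot, and variables do not carry over. Pictures are saved under pics/ and viewed, at most 14 in all, crops included, and the job is handed in when it is done.

Besides the shell and the picture viewer there is one more tool, called by a JSON object that holds its "api" and its "payload", one argument or row to a line. send_rows: Moves the arm, as the interface text tells. Its arguments: {"type":"object","properties":{"steps":{"type":"array"}},"required":["steps"]}

```bash
ls; mkdir -p pics; python3 - <<'E'
from rig import bot, eyes
import cv2, numpy as np
s=bot.observe(); print(s, bot.grasp_offset)
for n in ("top","scene"):
    c=eyes.capture(n); cv2.imwrite(f"pics/{n}0.png",c["image"][:,:,::-1]); print(n,c["K"].tolist(),np.round(c["R"],4).tolist(),c["t"])
    np.savez(f"{n}.npz",K=c["K"],R=c["R"],t=c["t"])
w=eyes.capture("wrist"); print(w["K"],w["T_tool_cam"])
E
```

```text
pics
{'time': 0.0, 'q': array([-1.26501828e+00,  3.14242991e-01, -4.80885053e-02,  1.21020391e+00,
        2.23677275e-05,  1.57078731e+00]), 'qvel': array([ 1.69544863e-03,  2.53490563e-04,  6.27142073e-05, -1.51257647e-03,
       -2.44743260e-04,  6.16932111e-04]), 'tau': array([-1.37849653e-03, -5.39586210e+01,  3.39750338e+01,  1.92821037e-02,
       -2.54005107e-05,  4.76620266e-05]), 'position': array([ 0.18043252, -0.57154295,  0.19292032]), 'tcp_rot': array([-3.10324238e+00, -4.78197661e-01,  3.81082525e-04]), 'force': array([-0.04301966, -0.06541583, -0.92263135]), 'torque': array([ 0.01722586, -0.00374593, -0.02487398]), 'finger_force': 0.0, 'width': 0.08507068188897907} 0.0187
top [[462.58856242261487, 0.0, 283.89297926282376], [0.0, 462.58856242261487, 201.23810010410673], [0.0, 0.0, 1.0]] [[0.0, -1.0, -0.0062], [-0.981, 0.0012, -0.194], [0.194, 0.0061, -0.981]] [0.05681124 0.60397125 1.07070643]
scene [[385.83302170324185, 0.0, 274.5710376874737], [0.0, 385.83302170324185, 212.28015347713873], [0.0, 0.0, 1.0]] [[-0.1316, 0.9913, 0.0005], [0.8523, 0.1134, -0.5106], [-0.5062, -0.0668, -0.8598]] [ 0.06148705 -0.49385475  1.46125536]
[[328.82507111   0.         281.34924491]
 [  0.         328.82507111 210.65289445]
 [  0.           0.           1.        ]] [[-4.93740210e-04 -9.51600199e-01 -3.07338279e-01  7.86926745e-02]
 [ 9.99999858e-01 -4.07857201e-04 -3.43670651e-04 -4.78293030e-04]
 [ 2.01686930e-04 -3.07338405e-01  9.51600265e-01 -1.79051306e-01]
 [ 0.00000000e+00  0.00000000e+00  0.00000000e+00  1.00000000e+00]]
```

View pics/top0.png

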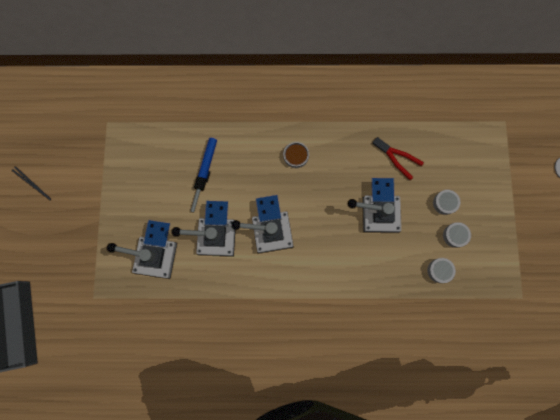

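View pics/scene0.png

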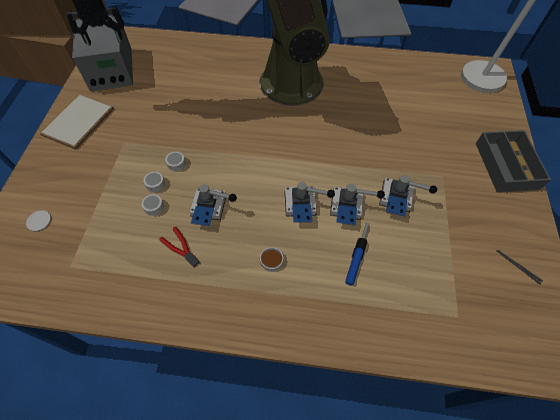

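The top view shows four holders, at about (154,257), (216,237), (273,232) and (382,213). Their knobs point left (+y), and the tins are at (448,202), (458,235) and (442,270).

```bash
cat > h.py <<'E'
import numpy as np, cv2
from rig import bot, eyes
from scipy.spatial.transform import Rotation as Ro
def cam(n):
    s=bot.observe(); c=eyes.capture(n)
    if n=="wrist":
        T=np.eye(4);T[:3,:3]=Ro.from_rotvec(s["tcp_rot"]).as_matrix();T[:3,3]=s["position"]
        M=np.linalg.inv(T@c["T_tool_cam"]);c["R"],c["t"]=M[:3,:3],M[:3,3]
    return c
def ray(c,uv,z):
    uv=np.atleast_2d(uv).astype(float)
    d=(np.linalg.inv(c["K"])@np.c_[uv,np.ones(len(uv))].T).T@c["R"]; o=-c["R"].T@c["t"]
    return o+d*((z-o[2])/d[:,2])[:,None]
def proj(c,X):
    p=(c["K"]@(c["R"]@np.atleast_2d(X).T+c["t"][:,None])).T
    return p[:,:2]/p[:,2:]
def blobs(m,lo,hi):
    n,l,st,ce=cv2.connectedComponentsWithStats(m.astype(np.uint8))
    return [(i,l==i,st[i,4],ce[i]) for i in range(1,n) if lo<st[i,4]<hi]
E
python3 - <<'E'
from h import *
c=cam("top"); print("cam",-c["R"].T@c["t"])
im=c["image"]; hsv=cv2.cvtColor(im,cv2.COLOR_RGB2HSV); H,S,V=cv2.split(hsv)
b=(H>100)&(H<125)&(S>140)&(V>60)
for i,m,a,ce in blobs(cv2.morphologyEx(b.astype(np.uint8),cv2.MORPH_CLOSE,np.ones((5,5))),150,2000):
    ys,xs=np.nonzero(m); P=ray(c,np.c_[xs,ys],.037)[:,:2]
    r=cv2.minAreaRect((P*1000).astype(np.float32)); print("blue",a,ce,r)
w=(S<60)&(V>120)
for i,m,a,ce in blobs(w,80,3000):
    ys,xs=np.nonzero(m); P=ray(c,np.c_[xs,ys],.026)[:,:2]
    r=cv2.minAreaRect((P*1000).astype(np.float32)); print("white",a,ce,r, cv2.boxPoints(r).round().tolist())
d=(V<35); d[:120]=0; d[300:]=0
for i,m,a,ce in blobs(d,15,600): print("dark",a,ce,ray(c,ce,.082)[0][:2])
x=im[130:300,100:480]; cv2.imwrite("pics/topz.png",cv2.resize(x[:,:,::-1],None,fx=2.1,fy=2.1,interpolation=cv2.INTER_CUBIC))
E
```

```text
cam [0.38481406 0.04954295 1.16785473]
blue 312 [207.08012821 158.05769231] ((722.1272583007812, 250.74705505371094), (21.338048934936523, 105.24385833740234), 75.86702728271484)
blue 445 [382.66292135 189.58426966] ((638.1600952148438, -190.5542449951172), (50.202659606933594, 53.81901550292969), 89.9117431640625)
blue 456 [268.00219298 207.97807018] ((591.4568481445312, 96.10833740234375), (56.549842834472656, 50.59023666381836), 9.597224235534668)
blue 449 [215.96659243 212.52783964] ((579.0010375976562, 225.27197265625), (50.17578887939453, 55.374752044677734), 89.9303207397461)
blue 472 [156.34533898 233.13559322] ((529.0618896484375, 370.6428527832031), (51.69526672363281, 56.30523681640625), 81.90277862548828)
white 152 [449.34210526 200.25657895] ((611.4891967773438, -356.0513610839844), (58.89868927001953, 57.6038703918457), 43.44997787475586) [[570.0, -355.0], [610.0, -397.0], [653.0, -357.0], [613.0, -315.0]]
white 308 [388.28246753 220.39285714] ((563.309326171875, -201.8950958251953), (59.432125091552734, 106.3004379272461), 31.56438446044922) [[510.0, -172.0], [566.0, -
[... 909 characters left out ...]
9.8304443359375, -331.45074462890625), (56.79686737060547, 58.96892547607422), 53.33589553833008) [[399.0, -337.0], [447.0, -372.0], [480.0, -326.0], [433.0, -291.0]]
dark 117 [199.95726496 182.93162393] [0.64482577 0.25897211]
dark 51 [351.68627451 203.21568627] [ 0.59450646 -0.10562958]
dark 52 [378.21153846 214.96153846] [ 0.56600958 -0.1677846 ]
dark 54 [235.18518519 224.61111111] [0.54317786 0.17177969]
dark 52 [175.46153846 231.42307692] [0.52703978 0.31283958]
dark 55 [110.8        247.34545455] [0.48947246 0.46343822]
dark 25 [160.88 258.24] [0.46391942 0.34413238]
dark 153 [ 24.09150327 291.09803922] [0.38845441 0.6570452 ]
dark 39 [  4.20512821 289.25641026] [0.39263969 0.70369183]
```

View pics/topz.png

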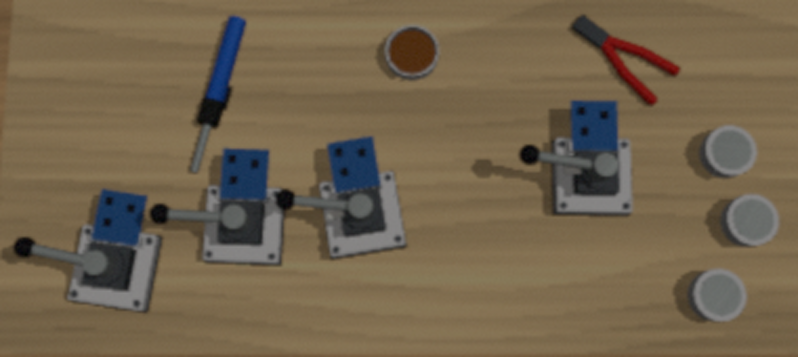

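The close-up confirms four holders, levers swung slightly back of +y, and three tins on the right. I'll test which way joint 6 turns and close the fingers for pushing.

{"api": "send_rows", "payload": {
  "steps": [
    {"linear": [0,0,0],"yaw": 8.75,"fingers": 1},
    {"linear": [0,0,0],"yaw": 8.75,"fingers": 1},
    {"linear": [0,0,0],"yaw": 0,"fingers": 1}
  ]
}}

```text
time: 0.57
position: [0.1806, -0.572, 0.1936]
tcp_rot: [-3.141, -0.003, 0.0]
force: [-0.1, 0.4, 0.0]
width: 0.0322
finger_force: 0.0
```

```bash
cat >> h.py <<'E'
def tool():
    s=bot.observe(); R=Ro.from_rotvec(s["tcp_rot"]).as_matrix()
    return s,R,np.degrees(np.arctan2(R[1,0],R[0,0]))
def goto(P,head):
    "tool-frame shift (cm) and yaw (deg) from here to world P, heading head"
    s,R,h=tool(); y=(h-head+180)%360-180
    print("at",s["position"].round(4),"head",round(h,1),"q",s["q"].round(2),"t",round(s["time"],2),"| shift cm",(R.T@(np.array(P)-s["position"])*100).round(2),"yaw",round(y,1))
E
python3 - <<'E'
from h import *
goto((0.55,-.1,.2),0)
E
```

```text
at [ 0.1806 -0.572   0.1936] head 0.1 q [-1.27  0.31 -0.05  1.21 -0.    1.87] t 0.57 | shift cm [ 37.04 -47.13  -0.63] yaw 0.1
```

{"api": "send_rows", "payload": {
  "steps": [
    {"linear": [0,0,0],"yaw": -10,"fingers": 1},
    {"linear": [0,0,0],"yaw": -10,"fingers": 1},
    {"linear": [0,0,0],"yaw": -10,"fingers": 1},
    {"linear": [0,0,0],"yaw": -10,"fingers": 1},
    {"linear": [0,0,0],"yaw": -10,"fingers": 1},
    {"linear": [0,0,0],"yaw": -10,"fingers": 1},
    {"linear": [0,0,0],"yaw": -10,"fingers": 1},
    {"linear": [0,0,0],"yaw": -10,"fingers": 1},
    {"linear": [0,0,0],"yaw": -10,"fingers": 1},
    {"linear": [0,0,0],"yaw": -10,"fingers": 1},
    {"linear": [0,0,0],"yaw": -10,"fingers": 1},
    {"linear": [0,0,0],"yaw": -10,"fingers": 1}
  ]
}}

```text
time: 2.08
position: [0.1806, -0.5721, 0.1937]
tcp_rot: [-1.558, -2.728, -0.0]
force: [0.5, -0.2, 0.6]
width: -0.0001
finger_force: 0.0
```

{"api": "send_rows", "payload": {
  "steps": [
    {"linear": [0,0,0],"yaw": -10,"fingers": 1},
    {"linear": [0,0,0],"yaw": -10,"fingers": 1},
    {"linear": [0,0,0],"yaw": -10,"fingers": 1},
    {"linear": [0,0,0],"yaw": -10,"fingers": 1},
    {"linear": [0,0,0],"yaw": -10,"fingers": 1},
    {"linear": [0,0,0],"yaw": -10,"fingers": 1},
    {"linear": [0,0,0],"yaw": -10,"fingers": 1},
    {"linear": [0,0,0],"yaw": 0,"fingers": 1}
  ]
}}

```text
time: 3.08
position: [0.1806, -0.5721, 0.1937]
tcp_rot: [0.275, -3.13, -0.0]
force: [-0.1, 0.7, -0.0]
width: -0.0007
finger_force: 0.0
```

```bash
python3 - <<'E'
from h import *
goto((0.47,-.19,.2),180)
E
```

```text
at [ 0.1806 -0.5721  0.1937] head -170.0 q [-1.27  0.31 -0.05  1.21  0.   -1.44] t 3.08 | shift cm [-35.16  32.57  -0.62] yaw 10.0
```

{"api": "send_rows", "payload": {
  "steps": [
    {"linear": [0,0,0],"yaw": 10,"fingers": 1},
    {"linear": [-2.9,3.8,0],"yaw": 0,"fingers": 1},
    {"linear": [-2.9,3.8,0],"yaw": 0,"fingers": 1},
    {"linear": [-2.9,3.8,0],"yaw": 0,"fingers": 1},
    {"linear": [-2.9,3.8,0],"yaw": 0,"fingers": 1},
    {"linear": [-2.9,3.8,0],"yaw": 0,"fingers": 1},
    {"linear": [-2.9,3.8,0],"yaw": 0,"fingers": 1},
    {"linear": [-2.9,3.8,0],"yaw": 0,"fingers": 1},
    {"linear": [-2.9,3.8,0],"yaw": 0,"fingers": 1},
    {"linear": [-2.9,3.8,0],"yaw": 0,"fingers": 1},
    {"linear": [-2.9,3.8,0],"yaw": 0,"fingers": 1},
    {"linear": [0,0,0],"yaw": 0,"fingers": 1}
  ]
}}

```text
time: 4.58
position: [0.472, -0.1898, 0.1938]
tcp_rot: [-0.005, 3.141, 0.001]
force: [0.1, 0.4, -0.5]
width: 0.0
finger_force: 0.0
```

```bash
python3 - <<'E'
from h import *
goto((0.47,-.19,.2),180)
c=cam("wrist"); im=c["image"]; cv2.imwrite("pics/w1.png",im[:,:,::-1])
H,S,V=cv2.split(cv2.cvtColor(im,cv2.COLOR_RGB2HSV))
b=((H>100)&(H<125)&(S>140)&(V>60)).astype(np.uint8)
for i,m,a,ce in blobs(cv2.morphologyEx(b,cv2.MORPH_CLOSE,np.ones((9,9))),400,50000):
    ys,xs=np.nonzero(m); P=ray(c,np.c_[xs,ys],.037)[:,:2]
    print("blue",a,ce.round(),cv2.minAreaRect((P*1000).astype(np.float32)))
for i,m,a,ce in blobs(V<30,100,8000): print("dark",a,ce.round(),ray(c,ce,.082)[0][:2].round(4))
print(proj(c,[(.58,-.1905,.095),(.5945,-.1056,.082)]))
E
```

```text
at [ 0.472  -0.1898  0.1938] head -179.8 q [-0.38  0.14 -0.26  1.16  0.   -0.39] t 4.58 | shift cm [ 0.2  -0.02 -0.62] yaw 0.2
blue 1895 [527. 284.] ((589.4033813476562, 95.83084106445312), (57.715049743652344, 53.279685974121094), 9.40555477142334)
[[279.82303836 305.0330814 ]
 [362.19700399 309.9926833 ]]
```

View pics/w1.png

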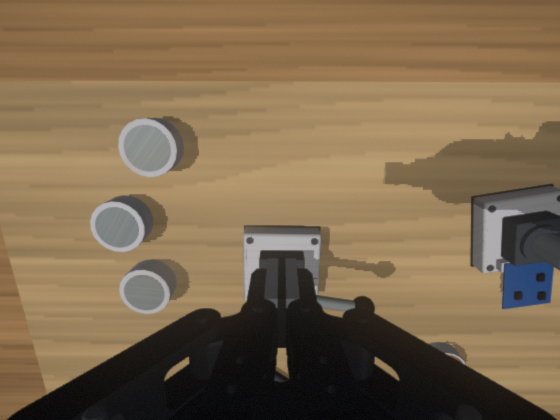

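The wrist view looks back toward the robot, with image up = -x. The fingers hide what lies beyond them, but H1's base is visible at (282,250), and H2's board agrees with the top camera to 2 mm. I'll push H1's lever now.

{"api": "send_rows", "payload": {
  "steps": [
    {"linear": [-4.7,3.25,0],"yaw": 0,"fingers": 1},
    {"linear": [-4.7,3.25,0],"yaw": 0,"fingers": 1},
    {"linear": [0,0,4.2],"yaw": 9.9,"fingers": 1},
    {"linear": [0,0,4.2],"yaw": 0,"fingers": 1},
    {"linear": [0,0,4.2],"yaw": 0,"fingers": 1},
    {"linear": [0,0,0],"yaw": 0,"fingers": 1},
    {"linear": [-0.8,0,0],"yaw": 0,"fingers": 1},
    {"linear": [0,0,0],"yaw": 0,"fingers": 1}
  ]
}}

```text
time: 5.62
position: [0.5749, -0.1294, 0.0702]
tcp_rot: [0.271, 3.125, -0.001]
force: [0.3, -0.5, -0.2]
width: -0.0
finger_force: 0.0
```

{"api": "send_rows", "payload": {
  "steps": [
    {"linear": [-0.66,0.14,0],"yaw": 6,"fingers": 1},
    {"linear": [-0.66,0.14,0],"yaw": 6,"fingers": 1}
  ]
}}

```text
time: 5.88
position: [0.5873, -0.129, 0.0697]
tcp_rot: [0.601, 3.081, -0.0]
force: [-0.2, 0.5, -0.6]
width: -0.0001
finger_force: 0.0
```

{"api": "send_rows", "payload": {
  "steps": [
    {"linear": [-0.66,0.14,0],"yaw": 6,"fingers": 1},
    {"linear": [-0.66,0.14,0],"yaw": 6,"fingers": 1},
    {"linear": [-0.66,0.14,0],"yaw": 6,"fingers": 1}
  ]
}}

```text
time: 6.25
position: [0.6067, -0.1345, 0.0697]
tcp_rot: [1.076, 2.949, 0.0]
force: [0.5, -0.6, -0.6]
width: 0.0003
finger_force: 0.0
```

```bash
python3 - <<'E'
from h import *
s,R,h=tool(); print(h,s["force"],s["torque"])
c=cam("wrist"); cv2.imwrite("pics/w2.png",c["image"][:,:,::-1])
E
```

```text
139.91961417063595 [ 0.47280201 -0.56198998 -0.55761452] [ 0.01143009 -0.01143288 -0.04355252]
```

View pics/w2.png

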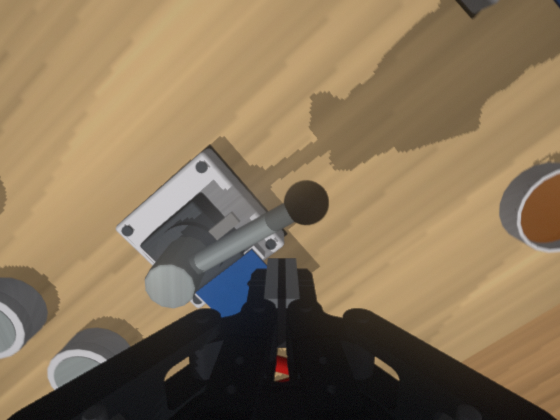

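```bash
python3 - <<'E'
from h import *
s,R,h=tool(); c=cam("wrist"); p=s["position"]
print(p, proj(c,[p, p+[0,0,.02],p+[0,0,.05]]).round())
k=ray(c,(306,203),.082)[0]; hub=ray(c,(170,285),.095)[0]; print("knob",k,"hub",hub,"ang",np.degrees(np.arctan2(*(k-hub)[:2])), np.linalg.norm((k-hub)[:2]))
print("tcp in hub frame",(p-hub)[:2])
E
```

```text
[ 0.60759376 -0.13487227  0.06969325] [[281. 245.]
 [281. 261.]
 [281. 291.]]
knob [ 0.59336378 -0.10559124  0.082     ] hub [ 0.57834815 -0.18734646  0.095     ] ang 10.40728572091866 0.08312271078544038
tcp in hub frame [0.02924561 0.05247419]
```

The tip looks farther back than the TCP: it passed over the bar without moving it, and the lever is still at 10.4°. I'll back out and find the true tip height by touching the desk lightly.

{"api": "send_rows", "payload": {
  "steps": [
    {"linear": [0,0,-4.5],"yaw": -10,"fingers": 1},
    {"linear": [0,0,0],"yaw": -10,"fingers": 1},
    {"linear": [0,0,0],"yaw": -10,"fingers": 1},
    {"linear": [5,0,0],"yaw": 0,"fingers": 1},
    {"linear": [0,0,0],"yaw": 0,"fingers": 1}
  ]
}}

```text
time: 6.98
position: [0.5517, -0.1247, 0.1127]
tcp_rot: [-0.267, -3.126, -0.001]
force: [0.9, -1.1, 0.1]
width: -0.0001
finger_force: 0.0
```

```bash
python3 - <<'E'
from h import *
goto((0.5600,-.122,.06),170)
c=cam("wrist");im=c["image"].copy(); 
g=im.mean(2)[230:300,281].astype(int); print(g.tolist())
g=im.mean(2)[230:300,275].astype(int); print(g.tolist())
E
```

```text
at [ 0.5517 -0.1247  0.1127] head 170.2 q [-0.22  0.3  -0.26  1.02 -0.   -0.05] t 6.97 | shift cm [-0.79  0.41  5.26] yaw 0.2
[100, 99, 99, 102, 103, 99, 98, 97, 96, 96, 95, 94, 93, 91, 92, 93, 91, 91, 90, 92, 91, 94, 96, 98, 96, 95, 92, 89, 55, 37, 33, 37, 33, 34, 34, 34, 33, 33, 35, 32, 31, 32, 32, 31, 30, 31, 31, 28, 31, 29, 31, 31, 28, 29, 26, 28, 28, 27, 29, 28, 28, 25, 25, 27, 26, 23, 23, 24, 24, 29]
[102, 101, 99, 98, 97, 97, 96, 97, 95, 95, 94, 95, 94, 94, 92, 92, 92, 90, 90, 91, 89, 91, 94, 96, 97, 97, 95, 90, 69, 63, 65, 64, 65, 64, 65, 63, 63, 66, 64, 62, 62, 64, 63, 63, 62, 63, 63, 62, 62, 60, 62, 60, 62, 62, 61, 60, 60, 61, 60, 59, 60, 60, 59, 58, 58, 59, 59, 59, 69, 86]
```

{"api": "send_rows", "payload": {
  "steps": [
    {"linear": [0,2.0,0],"yaw": 0,"fingers": 1},
    {"linear": [0,0,3],"yaw": 0,"fingers": 1},
    {"linear": [0,0,3],"yaw": 0,"fingers": 1},
    {"linear": [0,0,0.8],"yaw": 0,"fingers": 1},
    {"linear": [0,0,0],"yaw": 0,"fingers": 1}
  ]
}}

```text
time: 7.65
position: [0.56, -0.1054, 0.045]
tcp_rot: [-0.269, -3.13, -0.0]
force: [0.0, 0.3, -0.1]
width: -0.0
finger_force: 0.0
```

{"api": "send_rows", "payload": {
  "steps": [
    {"linear": [0,0,1],"yaw": 0,"fingers": 1},
    {"linear": [0,0,1],"yaw": 0,"fingers": 1},
    {"linear": [0,0,0.5],"yaw": 0,"fingers": 1},
    {"linear": [0,0,0.3],"yaw": 0,"fingers": 1},
    {"linear": [0,0,0],"yaw": 0,"fingers": 1}
  ]
}}

```text
time: 8.28
position: [0.5592, -0.1059, 0.0166]
tcp_rot: [-0.271, -3.13, -0.0]
force: [0.0, 0.4, -0.3]
width: 0.0001
finger_force: 0.0
```

{"api": "send_rows", "payload": {
  "steps": [
    {"linear": [0,0,0.5],"yaw": 0,"fingers": 1},
    {"linear": [0,0,0.5],"yaw": 0,"fingers": 1},
    {"linear": [0,0,0.2],"yaw": 0,"fingers": 1},
    {"linear": [0,0,0],"yaw": 0,"fingers": 1}
  ]
}}

```text
time: 8.78
position: [0.5591, -0.1058, 0.0045]
tcp_rot: [-0.27, -3.129, -0.0]
force: [-0.6, -0.0, 0.3]
width: -0.0
finger_force: 0.0
```

```bash
python3 - <<'E'
from h import *
s,R,h=tool(); print(s["position"],s["force"])
c=cam("top"); im=c["image"]; cv2.imwrite("pics/t2.png",cv2.resize(im[130:290,300:460,::-1],None,fx=3.5,fy=3.5,interpolation=cv2.INTER_CUBIC)); print(proj(c,[s["position"]]))
E
```

```text
[ 0.55914904 -0.1058128   0.00452881] [-0.55282874 -0.01070636  0.2603864 ]
[[347.95623379 222.68607908]]
```

View pics/t2.png

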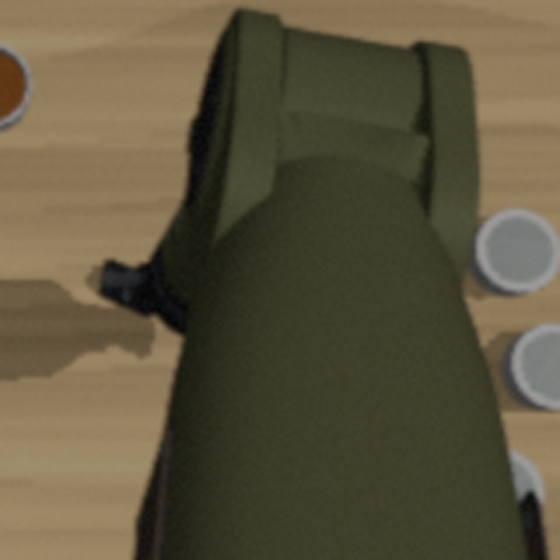

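{"api": "send_rows", "payload": {
  "steps": [
    {"linear": [0,0,0.3],"yaw": 0,"fingers": 1},
    {"linear": [0,0,0.3],"yaw": 0,"fingers": 1},
    {"linear": [0,0,0],"yaw": 0,"fingers": 1}
  ]
}}

```text
time: 9.2
position: [0.5591, -0.1058, -0.0015]
tcp_rot: [-0.27, -3.129, -0.0]
force: [0.4, 0.0, -0.5]
width: -0.0001
finger_force: 0.0
```

```bash
python3 - <<'E'
from h import *
s,R,h=tool(); print(s["position"],s["force"],s["tau"])
c=cam("wrist"); im=c["image"]; cv2.imwrite("pics/w3.png",im[:,:,::-1])
E
```

```text
[ 0.55907825 -0.10577962 -0.00154905] [ 0.39304885  0.0090693  -0.49392186] [-2.12352747e-04 -5.36456609e+01  2.80516756e+01 -8.00154917e-02
 -1.11515656e-04 -3.14616148e-05]
```

View pics/w3.png

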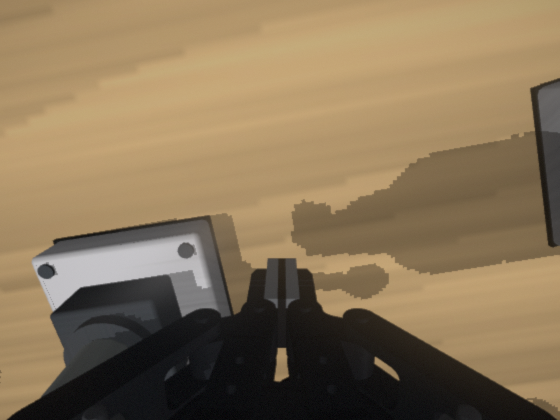

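The TCP is below desk level with no contact, and the finger shadow is still apart from the tip. The stated tip is therefore off by more than a centimetre, so I'll keep going down gently.

{"api": "send_rows", "payload": {
  "steps": [
    {"linear": [0,0,0.3],"yaw": 0,"fingers": 1},
    {"linear": [0,0,0.3],"yaw": 0,"fingers": 1},
    {"linear": [0,0,0.3],"yaw": 0,"fingers": 1},
    {"linear": [0,0,0],"yaw": 0,"fingers": 1}
  ]
}}

```text
time: 9.75
position: [0.5591, -0.1058, -0.0106]
tcp_rot: [-0.271, -3.129, -0.0]
force: [-0.7, 0.6, 1.2]
width: 0.0001
finger_force: 0.0
```

{"api": "send_rows", "payload": {
  "steps": [
    {"linear": [0,0,0.3],"yaw": 0,"fingers": 1},
    {"linear": [0,0,0.2],"yaw": 0,"fingers": 1},
    {"linear": [0,0,0],"yaw": 0,"fingers": 1}
  ]
}}

```text
time: 10.12
position: [0.5592, -0.1058, -0.0154]
tcp_rot: [-0.27, -3.13, -0.0]
force: [0.0, -0.4, -0.1]
width: -0.0
finger_force: 0.0
```

{"api": "send_rows", "payload": {
  "steps": [
    {"linear": [0,0,0.3],"yaw": 0,"fingers": 1},
    {"linear": [0,0,0],"yaw": 0,"fingers": 1}
  ]
}}

```text
time: 10.38
position: [0.5592, -0.1058, -0.0184]
tcp_rot: [-0.27, -3.13, -0.0]
force: [-1.4, -0.7, -0.5]
width: -0.0001
finger_force: 0.0
```

{"api": "send_rows", "payload": {
  "steps": [
    {"linear": [0,0,0.3],"yaw": 0,"fingers": 1},
    {"linear": [0,0,0],"yaw": 0,"fingers": 1}
  ]
}}

```text
time: 10.62
position: [0.5591, -0.1058, -0.0215]
tcp_rot: [-0.27, -3.129, -0.0]
force: [-0.4, 0.2, 0.3]
width: -0.0001
finger_force: 0.0
```

{"api": "send_rows", "payload": {
  "steps": [
    {"linear": [0,0,0.3],"yaw": 0,"fingers": 1},
    {"linear": [0,0,0],"yaw": 0,"fingers": 1}
  ]
}}

```text
time: 10.88
position: [0.5591, -0.1058, -0.0245]
tcp_rot: [-0.27, -3.129, -0.0]
force: [-0.0, -0.7, -0.4]
width: -0.0
finger_force: 0.0
```

```bash
python3 - <<'E'
from h import *
s,R,h=tool(); c=cam("wrist"); p=s["position"]; im=c["image"]
for x in (0,.008,.011):
    print(x,[(z,proj(c,[p+R@[x,.01,-z]]).round(0)[0].tolist()) for z in (0,.02,.03,.04,.05,.06)])
cv2.imwrite("pics/w4.png",cv2.resize(im[180:330,180:400,::-1],None,fx=3,fy=3))
E
```

```text
0 [(0, [298.0, 245.0]), (0.02, [299.0, 260.0]), (0.03, [300.0, 269.0]), (0.04, [302.0, 279.0]), (0.05, [303.0, 290.0]), (0.06, [304.0, 303.0])]
0.008 [(0, [298.0, 232.0]), (0.02, [300.0, 246.0]), (0.03, [301.0, 255.0]), (0.04, [302.0, 264.0]), (0.05, [303.0, 274.0]), (0.06, [305.0, 286.0])]
0.011 [(0, [298.0, 228.0]), (0.02, [300.0, 241.0]), (0.03, [301.0, 249.0]), (0.04, [302.0, 258.0]), (0.05, [303.0, 268.0]), (0.06, [305.0, 280.0])]
```

View pics/w4.png

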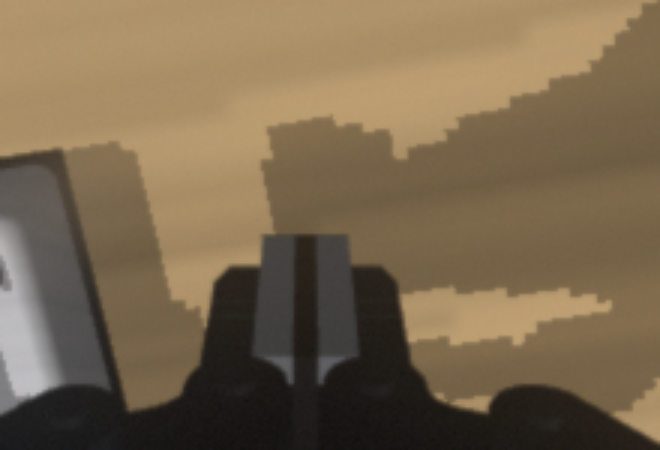

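From the geometry the tip sits about 35–40 mm behind the TCP when shut, so I'll confirm that by touch.

{"api": "send_rows", "payload": {
  "steps": [
    {"linear": [0,0,0.3],"yaw": 0,"fingers": 1},
    {"linear": [0,0,0.2],"yaw": 0,"fingers": 1},
    {"linear": [0,0,0],"yaw": 0,"fingers": 1}
  ]
}}

```text
time: 11.3
position: [0.5591, -0.1058, -0.0295]
tcp_rot: [-0.27, -3.129, -0.0]
force: [0.1, 0.4, -0.1]
width: 0.0004
finger_force: 0.0
```

{"api": "send_rows", "payload": {
  "steps": [
    {"linear": [0,0,0.2],"yaw": 0,"fingers": 1},
    {"linear": [0,0,0],"yaw": 0,"fingers": 1}
  ]
}}

```text
time: 11.55
position: [0.5593, -0.1058, -0.0314]
tcp_rot: [-0.27, -3.13, -0.0]
force: [-0.2, -0.3, -0.9]
width: -0.0003
finger_force: 0.0
```

{"api": "send_rows", "payload": {
  "steps": [
    {"linear": [0,0,0.2],"yaw": 0,"fingers": 1},
    {"linear": [0,0,0],"yaw": 0,"fingers": 1}
  ]
}}

```text
time: 11.8
position: [0.5593, -0.1058, -0.0334]
tcp_rot: [-0.27, -3.13, 0.0]
force: [0.2, -0.3, 0.7]
width: 0.0002
finger_force: 0.0
```

{"api": "send_rows", "payload": {
  "steps": [
    {"linear": [0,0,0.2],"yaw": 0,"fingers": 1},
    {"linear": [0,0,0],"yaw": 0,"fingers": 1}
  ]
}}

```text
time: 12.05
position: [0.5592, -0.1058, -0.0354]
tcp_rot: [-0.27, -3.13, 0.0]
force: [0.2, 0.2, 0.1]
width: -0.0001
finger_force: 0.0
```

{"api": "send_rows", "payload": {
  "steps": [
    {"linear": [0,0,0.2],"yaw": 0,"fingers": 1},
    {"linear": [0,0,0],"yaw": 0,"fingers": 1}
  ]
}}

```text
time: 12.3
position: [0.5593, -0.1058, -0.0373]
tcp_rot: [-0.271, -3.13, -0.0]
force: [0.0, -0.2, 0.7]
width: 0.0002
finger_force: 0.0
```

{"api": "send_rows", "payload": {
  "steps": [
    {"linear": [0,0,0.2],"yaw": 0,"fingers": 1},
    {"linear": [0,0,0],"yaw": 0,"fingers": 1}
  ]
}}

```text
time: 12.55
position: [0.5595, -0.1059, -0.0375]
tcp_rot: [0.27, 3.129, -0.0]
force: [-5.5, 1.1, 16.5]
width: -0.0002
finger_force: 8.4
```

{"api": "send_rows", "payload": {
  "steps": [
    {"linear": [0,0,0.2],"yaw": 0,"fingers": 1},
    {"linear": [0,0,0],"yaw": 0,"fingers": 1}
  ]
}}

```text
time: 12.8
position: [0.5595, -0.1059, -0.0376]
tcp_rot: [0.27, 3.129, -0.0]
force: [-11.3, 2.1, 34.6]
width: -0.0001
finger_force: 17.5
```

{"api": "send_rows", "payload": {
  "steps": [
    {"linear": [0,0,0.2],"yaw": 0,"fingers": 1},
    {"linear": [0,0,0],"yaw": 0,"fingers": 1}
  ]
}}

```text
time: 13.05
position: [0.5596, -0.1059, -0.0377]
tcp_rot: [0.27, 3.128, -0.0]
force: [-18.1, 3.4, 54.1]
width: 0.0001
finger_force: 26.8
```

Contact is at TCP z = -0.0375, so the real tip is 37.5 mm short of the reported TCP when shut. I'll raise, reposition and push H1 with the tip at about z = 0.068.

{"api": "send_rows", "payload": {
  "steps": [
    {"linear": [0,0,-1.4],"yaw": 0,"fingers": 1},
    {"linear": [0,0,-3],"yaw": 0,"fingers": 1},
    {"linear": [0,0,-3],"yaw": 0,"fingers": 1},
    {"linear": [0,0,0],"yaw": 0,"fingers": 1},
    {"linear": [0,-1.7,0],"yaw": 0,"fingers": 1},
    {"linear": [-1.2,0,0],"yaw": 0,"fingers": 1},
    {"linear": [-0.4,0,0],"yaw": 0,"fingers": 1},
    {"linear": [0,0,0],"yaw": 0,"fingers": 1}
  ]
}}

```text
time: 14.05
position: [0.572, -0.1254, 0.0299]
tcp_rot: [-0.271, -3.129, -0.0]
force: [-0.0, 0.7, 0.5]
width: -0.0002
finger_force: 0.0
```

{"api": "send_rows", "payload": {
  "steps": [
    {"linear": [-0.66,0.14,0],"yaw": 6,"fingers": 1},
    {"linear": [-0.66,0.14,0],"yaw": 6,"fingers": 1},
    {"linear": [-0.66,0.14,0],"yaw": 6,"fingers": 1}
  ]
}}

```text
time: 14.42
position: [0.5902, -0.1256, 0.0298]
tcp_rot: [-0.76, -3.044, -0.001]
force: [-4.0, 2.8, 1.9]
width: -0.0
finger_force: 2.5
```

{"api": "send_rows", "payload": {
  "steps": [
    {"linear": [-0.66,0.14,0],"yaw": 6,"fingers": 1},
    {"linear": [-0.66,0.14,0],"yaw": 6,"fingers": 1},
    {"linear": [-0.66,0.14,0],"yaw": 6,"fingers": 1},
    {"linear": [-0.66,0.14,0],"yaw": 6,"fingers": 1}
  ]
}}

```text
time: 14.92
position: [0.6153, -0.136, 0.0299]
tcp_rot: [-1.376, -2.82, -0.003]
force: [-2.8, 4.6, 1.4]
width: 0.0003
finger_force: 2.5
```

```bash
python3 - <<'E'
from h import *
s,R,h=tool(); print(h,s["position"],s["force"],s["torque"],s["tau"][0])
c=cam("wrist"); im=c["image"]; cv2.imwrite("pics/w5.png",im[:,:,::-1])
E
```

```text
127.99544886380868 [ 0.61531676 -0.13604559  0.02994792] [-2.82712491  4.61383521  1.42296829] [0.821986   0.52359196 0.02904979] -2.113344445824623
```

View pics/w5.png

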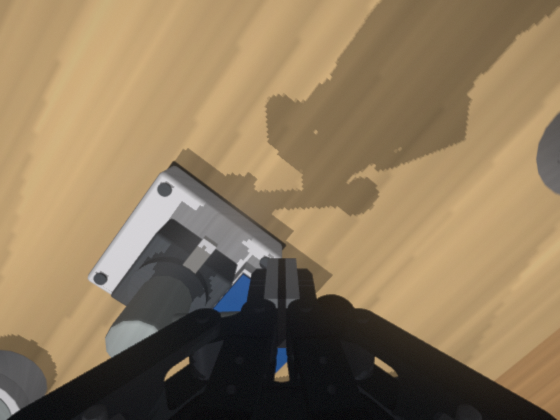

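H1 needs about 5 N at r = 62 mm and its pointer still points to +y, at (205,250), so H1 is tight. I'll finish the turn and move to H2.

{"api": "send_rows", "payload": {
  "steps": [
    {"linear": [-0.66,0.14,0],"yaw": 6,"fingers": 1},
    {"linear": [-0.66,0.14,0],"yaw": 6,"fingers": 1},
    {"linear": [-0.66,0.14,0],"yaw": 6,"fingers": 1},
    {"linear": [0,0,0],"yaw": 0,"fingers": 1}
  ]
}}

```text
time: 15.48
position: [0.6305, -0.1514, 0.0303]
tcp_rot: [-1.795, -2.577, -0.002]
force: [-1.6, 4.8, -1.2]
width: -0.0002
finger_force: 1.9
```

{"api": "send_rows", "payload": {
  "steps": [
    {"linear": [1,0,0],"yaw": 0,"fingers": 1},
    {"linear": [0,0,-5],"yaw": 0,"fingers": 1},
    {"linear": [0,0,-5],"yaw": -10.5,"fingers": 1},
    {"linear": [0,0,0],"yaw": -10.5,"fingers": 1},
    {"linear": [0,0,0],"yaw": -10.5,"fingers": 1},
    {"linear": [0,0,0],"yaw": -10.5,"fingers": 1},
    {"linear": [0,0,0],"yaw": -10.5,"fingers": 1},
    {"linear": [0,0,0],"yaw": -10.5,"fingers": 1},
    {"linear": [0,0,0],"yaw": -1,"fingers": 1},
    {"linear": [0,0,0],"yaw": 0,"fingers": 1}
  ]
}}

```text
time: 16.73
position: [0.6272, -0.143, 0.1309]
tcp_rot: [0.164, 3.137, -0.001]
force: [-0.3, -0.5, 0.8]
width: 0.0002
finger_force: 0.0
```

```bash
cat >> h.py <<'E'
def start(ax,kn,r=.062,off=.024,z=.03):
    ax,kn=np.array(ax),np.array(kn); a=np.arctan2(*(kn-ax)); 
    P=ax+r*np.array([np.sin(a),np.cos(a)])-off*np.array([np.cos(a),-np.sin(a)])
    goto((*P,z),180-np.degrees(a)); print("world target",P.round(4),"a",np.degrees(a).round(1))
E
python3 - <<'E'
from h import *
start((.534,.0865),(.5432,.1718))
E
```

```text
at [ 0.6272 -0.143   0.1309] head 174.0 q [-0.22  0.42 -0.03  1.11 -0.   -0.12] t 16.73 | shift cm [14.05 28.07 10.08] yaw 0.2
world target [0.5168 0.1507] a 6.2
```

{"api": "send_rows", "payload": {
  "steps": [
    {"linear": [2.35,4.7,0],"yaw": 0,"fingers": 1},
    {"linear": [2.35,4.7,0],"yaw": 0,"fingers": 1},
    {"linear": [2.35,4.7,0],"yaw": 0,"fingers": 1},
    {"linear": [2.35,4.7,0],"yaw": 0,"fingers": 1},
    {"linear": [2.35,4.7,0],"yaw": 0,"fingers": 1},
    {"linear": [2.3,4.6,0],"yaw": 0,"fingers": 1},
    {"linear": [0,0,0],"yaw": 0,"fingers": 1},
    {"linear": [0,0,5],"yaw": 0,"fingers": 1},
    {"linear": [0,0,5],"yaw": 0,"fingers": 1},
    {"linear": [0,0,0],"yaw": 0,"fingers": 1},
    {"linear": [-0.6,0,0],"yaw": 0,"fingers": 1},
    {"linear": [0,0,0],"yaw": 0,"fingers": 1}
  ]
}}

```text
time: 18.23
position: [0.5237, 0.1501, 0.0326]
tcp_rot: [0.162, 3.136, 0.001]
force: [-0.9, -0.7, -0.3]
width: -0.0002
finger_force: 0.7
```

{"api": "send_rows", "payload": {
  "steps": [
    {"linear": [-0.66,0.14,0],"yaw": 6,"fingers": 1},
    {"linear": [-0.66,0.14,0],"yaw": 6,"fingers": 1},
    {"linear": [-0.66,0.14,0],"yaw": 6,"fingers": 1},
    {"linear": [-0.66,0.14,0],"yaw": 6,"fingers": 1}
  ]
}}

```text
time: 18.73
position: [0.5488, 0.1493, 0.0322]
tcp_rot: [-0.815, -3.033, -0.002]
force: [-5.2, 0.3, 1.3]
width: 0.0001
finger_force: 2.4
```

{"api": "send_rows", "payload": {
  "steps": [
    {"linear": [-0.66,0.14,0],"yaw": 6,"fingers": 1},
    {"linear": [-0.66,0.14,0],"yaw": 6,"fingers": 1},
    {"linear": [-0.66,0.14,0],"yaw": 6,"fingers": 1}
  ]
}}

```text
time: 19.1
position: [0.5674, 0.1415, 0.0323]
tcp_rot: [-1.279, -2.868, -0.003]
force: [-4.7, 2.7, 0.5]
width: -0.0001
finger_force: 2.4
```

{"api": "send_rows", "payload": {
  "steps": [
    {"linear": [-0.66,0.14,0],"yaw": 6,"fingers": 1},
    {"linear": [-0.66,0.14,0],"yaw": 6,"fingers": 1},
    {"linear": [-0.66,0.14,0],"yaw": 6,"fingers": 1},
    {"linear": [0,0,0],"yaw": 0,"fingers": 1}
  ]
}}

```text
time: 19.6
position: [0.5831, 0.1277, 0.0322]
tcp_rot: [1.707, 2.637, 0.003]
force: [-3.6, 2.7, 0.5]
width: -0.0001
finger_force: 1.5
```

{"api": "send_rows", "payload": {
  "steps": [
    {"linear": [1,0,0],"yaw": 0,"fingers": 1},
    {"linear": [0,0,-5],"yaw": 0,"fingers": 1},
    {"linear": [0,0,-5],"yaw": -10,"fingers": 1},
    {"linear": [0,0,0],"yaw": -10,"fingers": 1},
    {"linear": [0,0,0],"yaw": -10,"fingers": 1},
    {"linear": [0,0,0],"yaw": -10,"fingers": 1},
    {"linear": [0,0,0],"yaw": -10,"fingers": 1},
    {"linear": [0,0,0],"yaw": -10,"fingers": 1},
    {"linear": [0,0,0],"yaw": 0,"fingers": 1}
  ]
}}

```text
time: 20.72
position: [0.5791, 0.1368, 0.1316]
tcp_rot: [0.162, 3.135, 0.0]
force: [-0.6, -0.2, -1.1]
width: 0.0001
finger_force: 0.0
```

```bash
python3 - <<'E'
from h import *
start((.521,.2253),(.5275,.3118))
E
```

```text
at [0.5791 0.1368 0.1316] head 174.1 q [ 0.23  0.33 -0.16  1.07 -0.    0.34] t 20.73 | shift cm [ 9.29 14.33 10.14] yaw -1.6
world target [0.5017 0.2889] a 4.3
```

{"api": "send_rows", "payload": {
  "steps": [
    {"linear": [3.1,4.77,0],"yaw": -1.6,"fingers": 1},
    {"linear": [3.1,4.77,0],"yaw": 0,"fingers": 1},
    {"linear": [3.1,4.77,0],"yaw": 0,"fingers": 1},
    {"linear": [0,0,0],"yaw": 0,"fingers": 1},
    {"linear": [0,0,5],"yaw": 0,"fingers": 1},
    {"linear": [0,0,5.1],"yaw": 0,"fingers": 1},
    {"linear": [0,0,0],"yaw": 0,"fingers": 1},
    {"linear": [-0.6,0,0],"yaw": 0,"fingers": 1},
    {"linear": [0,0,0],"yaw": 0,"fingers": 1}
  ]
}}

```text
time: 21.85
position: [0.5065, 0.2871, 0.0324]
tcp_rot: [0.119, 3.135, 0.004]
force: [-0.1, 0.2, -0.1]
width: -0.0003
finger_force: 0.0
```

{"api": "send_rows", "payload": {
  "steps": [
    {"linear": [-0.66,0.14,0],"yaw": 6,"fingers": 1},
    {"linear": [-0.66,0.14,0],"yaw": 6,"fingers": 1},
    {"linear": [-0.66,0.14,0],"yaw": 6,"fingers": 1},
    {"linear": [-0.66,0.14,0],"yaw": 6,"fingers": 1}
  ]
}}

```text
time: 22.35
position: [0.532, 0.287, 0.032]
tcp_rot: [0.772, 3.043, 0.005]
force: [-1.8, 1.8, 0.3]
width: -0.0003
finger_force: 0.8
```

{"api": "send_rows", "payload": {
  "steps": [
    {"linear": [-0.66,0.14,0],"yaw": 6,"fingers": 1},
    {"linear": [-0.66,0.14,0],"yaw": 6,"fingers": 1},
    {"linear": [-0.66,0.14,0],"yaw": 6,"fingers": 1}
  ]
}}

```text
time: 22.72
position: [0.551, 0.2794, 0.0321]
tcp_rot: [1.239, 2.885, 0.006]
force: [-0.4, 2.3, -0.1]
width: -0.0003
finger_force: 0.9
```

{"api": "send_rows", "payload": {
  "steps": [
    {"linear": [-0.66,0.14,0],"yaw": 6,"fingers": 1},
    {"linear": [-0.66,0.14,0],"yaw": 6,"fingers": 1},
    {"linear": [-0.66,0.14,0],"yaw": 6,"fingers": 1},
    {"linear": [0,0,0],"yaw": 0,"fingers": 1}
  ]
}}

```text
time: 23.22
position: [0.5662, 0.2655, 0.0317]
tcp_rot: [1.67, 2.659, 0.004]
force: [-0.2, 1.1, -0.2]
width: 0.0003
finger_force: 0.1
```

{"api": "send_rows", "payload": {
  "steps": [
    {"linear": [1,0,0],"yaw": 0,"fingers": 1},
    {"linear": [0,0,-5],"yaw": 0,"fingers": 1},
    {"linear": [0,0,-5],"yaw": -10,"fingers": 1},
    {"linear": [0,0,0],"yaw": -10,"fingers": 1},
    {"linear": [0,0,0],"yaw": -10,"fingers": 1},
    {"linear": [0,0,0],"yaw": -10,"fingers": 1},
    {"linear": [0,0,0],"yaw": -10,"fingers": 1},
    {"linear": [0,0,0],"yaw": 0,"fingers": 1}
  ]
}}

```text
time: 24.22
position: [0.5598, 0.2746, 0.1301]
tcp_rot: [0.391, 3.117, 0.0]
force: [-0.2, -0.5, 0.3]
width: 0.0
finger_force: 0.0
```

```bash
python3 - <<'E'
from h import *
start((.4715,.3788),(.4893,.4625))
E
```

```text
at [0.5598 0.2746 0.1301] head 165.7 q [ 0.46  0.39 -0.09  1.09 -0.    0.71] t 24.23 | shift cm [13.78 14.02 10.01] yaw -2.3
world target [0.4609 0.4444] a 12.0
```

H3 went light (1–2 N), so it is loose. Now H4.

{"api": "send_rows", "payload": {
  "steps": [
    {"linear": [3.45,3.5,0],"yaw": 0,"fingers": 1},
    {"linear": [3.45,3.5,0],"yaw": 0,"fingers": 1},
    {"linear": [3.45,3.5,0],"yaw": 0,"fingers": 1},
    {"linear": [3.43,3.5,0],"yaw": 0,"fingers": 1},
    {"linear": [0,0,0],"yaw": 2.3,"fingers": 1},
    {"linear": [0,0,5],"yaw": 0,"fingers": 1},
    {"linear": [0,0,5],"yaw": 0,"fingers": 1},
    {"linear": [0,0,0],"yaw": 0,"fingers": 1},
    {"linear": [-0.6,0,0],"yaw": 0,"fingers": 1},
    {"linear": [0,0,0],"yaw": 0,"fingers": 1}
  ]
}}

```text
time: 25.48
position: [0.4689, 0.4433, 0.0325]
tcp_rot: [0.454, 3.106, 0.005]
force: [-0.9, 0.6, -0.4]
width: 0.0002
finger_force: 0.0
```

{"api": "send_rows", "payload": {
  "steps": [
    {"linear": [-0.66,0.14,0],"yaw": 6,"fingers": 1},
    {"linear": [-0.66,0.14,0],"yaw": 6,"fingers": 1},
    {"linear": [-0.66,0.14,0],"yaw": 6,"fingers": 1},
    {"linear": [-0.66,0.14,0],"yaw": 6,"fingers": 1}
  ]
}}

```text
time: 25.98
position: [0.4946, 0.4371, 0.0323]
tcp_rot: [1.095, 2.943, 0.006]
force: [-0.2, 0.9, 0.3]
width: -0.0004
finger_force: 0.5
```

{"api": "send_rows", "payload": {
  "steps": [
    {"linear": [-0.66,0.14,0],"yaw": 6,"fingers": 1},
    {"linear": [-0.66,0.14,0],"yaw": 6,"fingers": 1},
    {"linear": [-0.66,0.14,0],"yaw": 6,"fingers": 1}
  ]
}}

```text
time: 26.35
position: [0.5114, 0.4256, 0.0324]
tcp_rot: [1.542, 2.736, 0.007]
force: [0.4, 0.8, -0.6]
width: -0.0002
finger_force: 0.5
```

{"api": "send_rows", "payload": {
  "steps": [
    {"linear": [-0.66,0.14,0],"yaw": 6,"fingers": 1},
    {"linear": [-0.66,0.14,0],"yaw": 6,"fingers": 1},
    {"linear": [-0.66,0.14,0],"yaw": 6,"fingers": 1},
    {"linear": [0,0,0],"yaw": 0,"fingers": 1}
  ]
}}

```text
time: 26.85
position: [0.5235, 0.4087, 0.0319]
tcp_rot: [1.946, 2.465, 0.005]
force: [-0.6, 0.3, -0.3]
width: 0.0
finger_force: 0.0
```

{"api": "send_rows", "payload": {
  "steps": [
    {"linear": [1,0,0],"yaw": 0,"fingers": 1},
    {"linear": [0,0,-5],"yaw": 0,"fingers": 1},
    {"linear": [0,0,-5],"yaw": -10,"fingers": 1},
    {"linear": [0,0,-3],"yaw": -10,"fingers": 1},
    {"linear": [0,0,0],"yaw": -10,"fingers": 1},
    {"linear": [0,0,0],"yaw": -10,"fingers": 1},
    {"linear": [0,0,0],"yaw": -10,"fingers": 1},
    {"linear": [0,0,0],"yaw": -10,"fingers": 1},
    {"linear": [0,0,0],"yaw": -10,"fingers": -1},
    {"linear": [0,0,0],"yaw": 0,"fingers": -1}
  ]
}}

```text
time: 28.1
position: [0.5192, 0.4187, 0.1601]
tcp_rot: [0.181, 3.136, 0.001]
force: [-0.5, -0.2, 0.2]
width: 0.0355
finger_force: 0.0
```

```bash
python3 - <<'E'
from h import *
goto((0.47,-.34,.16),180)
E
```

```text
at [0.5192 0.4187 0.1601] head 173.4 q [0.68 0.45 0.08 1.2  0.   0.79] t 28.1 | shift cm [-3.830e+00 -7.593e+01 -2.000e-02] yaw -6.6
```

H4 is also light, so it is loose. I'll park over the gap between H1 and H2 and take a top view to check the pointers, the poses and the tins.

{"api": "send_rows", "payload": {
  "steps": [
    {"linear": [0,0,0],"yaw": -6.6,"fingers": -1},
    {"linear": [1.5,-5.8,0],"yaw": 0,"fingers": -1},
    {"linear": [1.5,-5.8,0],"yaw": 0,"fingers": -1},
    {"linear": [1.5,-5.8,0],"yaw": 0,"fingers": -1},
    {"linear": [1.5,-5.8,0],"yaw": 0,"fingers": -1},
    {"linear": [1.5,-5.8,0],"yaw": 0,"fingers": -1},
    {"linear": [1.5,-5.8,0],"yaw": 0,"fingers": -1},
    {"linear": [1.5,-5.8,0],"yaw": 0,"fingers": -1},
    {"linear": [1.5,-5.8,0],"yaw": 0,"fingers": -1},
    {"linear": [0,0,0],"yaw": 0,"fingers": -1}
  ]
}}

```text
time: 29.35
position: [0.3988, -0.0493, 0.1603]
tcp_rot: [0.015, 3.141, -0.001]
force: [-0.1, -0.4, -0.1]
width: 0.0853
finger_force: 0.0
```

```bash
cat > look.py <<'E'
from h import *
def look(name=None):
    c=cam("top"); im=c["image"]; H,S,V=cv2.split(cv2.cvtColor(im,cv2.COLOR_RGB2HSV))
    b=((H>100)&(H<125)&(S>140)&(V>60)).astype(np.uint8)
    for i,m,a,ce in blobs(cv2.morphologyEx(b,cv2.MORPH_CLOSE,np.ones((5,5))),100,2000):
        ys,xs=np.nonzero(m); P=ray(c,np.c_[xs,ys],.037)[:,:2]
        r=cv2.minAreaRect((P*1000).astype(np.float32)); print("blue",a,np.round(r[0]),np.round(r[1]),round(r[2],1))
    w=(S<70)&(V>95); w[:, :]&=True
    for i,m,a,ce in blobs(w,80,1500):
        P=ray(c,cv2.minEnclosingCircle(np.argwhere(m)[:,::-1].astype(np.float32))[0],.03)[0]; rr=cv2.minEnclosingCircle(np.argwhere(m)[:,::-1].astype(np.float32))[1]
        print("white",a,ce.round(),"circle",P.round(4)[:2],round(rr,1))
    if name: cv2.imwrite(name,cv2.resize(im[130:300,100:480,::-1],None,fx=2.1,fy=2.1,interpolation=cv2.INTER_CUBIC))
    return c
E
python3 - <<'E'
from look import *
goto((0.44,-.33,.16),180); look("pics/t3.png")
E
```

```text
at [ 0.3988 -0.0493  0.1603] head 179.5 q [-0.12 -0.04 -0.54  1.07 -0.   -0.11] t 29.35 | shift cm [ -4.38 -28.03   0.05] yaw -0.5
blue 313 [722. 250.] [ 22. 105.] 75.7
blue 232 [ 638. -198.] [54. 35.] 0.3
blue 279 [593.  90.] [57. 38.] 11.3
blue 407 [579. 225.] [50. 55.] 89.9
blue 440 [529. 371.] [51. 56.] 80.7
white 149 [296. 153.] circle [0.7332 0.0263] 13.3
white 836 [384. 213.] circle [ 0.5974 -0.1928] 29.8
white 486 [448. 201.] circle [ 0.6089 -0.3528] 12.9
white 730 [274. 234.] circle [0.5494 0.0868] 29.8
white 161 [268. 220.] circle [0.5726 0.1007] 17.5
white 847 [215. 237.] circle [0.5364 0.2287] 29.4
white 505 [458. 234.] circle [ 0.5269 -0.3741] 13.1
white 835 [152. 257.] circle [0.4857 0.3857] 27.8
white 411 [445. 270.] circle [ 0.4394 -0.33  ] 13.2
```

View pics/t3.png

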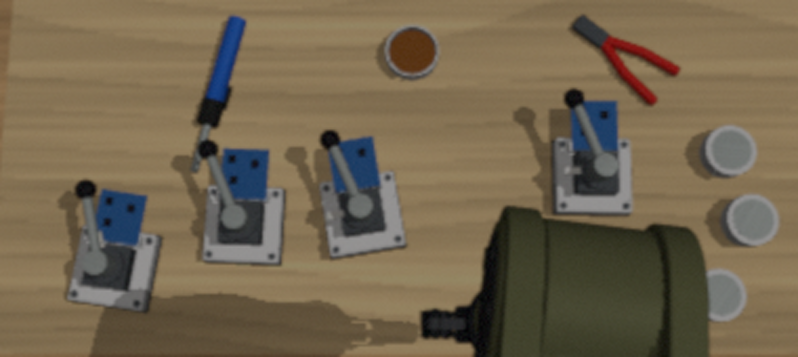

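The pointer stubs still show on H1 at (570,170) and H2, and are hidden under the levers on H3 and H4. The holders haven't moved. So H3 and H4 are loose. I'll fetch the near tin at (0.4395, -0.331).

{"api": "send_rows", "payload": {
  "steps": [
    {"linear": [-0.8,-5.6,0],"yaw": -0.5,"fingers": -1},
    {"linear": [-0.8,-5.6,0],"yaw": 0,"fingers": -1},
    {"linear": [-0.8,-5.6,0],"yaw": 0,"fingers": -1},
    {"linear": [-0.8,-5.7,0],"yaw": 0,"fingers": -1},
    {"linear": [-0.8,-5.7,0],"yaw": 0,"fingers": -1},
    {"linear": [0,0,5],"yaw": 0,"fingers": -1},
    {"linear": [0,0,5],"yaw": 0,"fingers": -1},
    {"linear": [0,0,0],"yaw": 0,"fingers": -1}
  ]
}}

```text
time: 30.4
position: [0.4399, -0.3243, 0.0563]
tcp_rot: [0.016, -3.135, -0.008]
force: [-0.4, -0.2, -0.1]
width: 0.0856
finger_force: 0.0
```

```bash
python3 - <<'E'
from h import *
goto((0.4395,-.331,-.040),180)
c=cam("wrist"); im=c["image"]; H,S,V=cv2.split(cv2.cvtColor(im,cv2.COLOR_RGB2HSV))
print(proj(c,[(.4395,-.331,.03),(.527,-.374,.03)]).round())
for i,m,a,ce in blobs((S<70)&(V>90),600,20000):
    (u,v),r=cv2.minEnclosingCircle(np.argwhere(m)[:,::-1].astype(np.float32)); print(a,u,v,r,ray(c,(u,v),.03)[0][:2].round(4))
E
```

```text
at [ 0.4399 -0.3243  0.0563] head -179.4 q [-0.64  0.32 -0.37  0.89  0.   -0.65] t 30.4 | shift cm [-0.01 -0.72  9.62] yaw 0.6
[[270. 228.]
 [213. 338.]]
5859 273.82305908203125 218.73162841796875 46.62787628173828 [ 0.4327 -0.3288]
4404 215.4871063232422 323.5655517578125 43.91309356689453 [ 0.5146 -0.3715]
```

{"api": "send_rows", "payload": {
  "steps": [
    {"linear": [0.1,-0.6,0],"yaw": 0.6,"fingers": -1},
    {"linear": [0,0,4],"yaw": 0,"fingers": -1},
    {"linear": [0,0,4],"yaw": 0,"fingers": -1},
    {"linear": [0,0,1.6],"yaw": 0,"fingers": -1},
    {"linear": [0,0,0],"yaw": 0,"fingers": -1},
    {"linear": [0,0,0],"yaw": 0,"fingers": 1},
    {"linear": [0,0,0],"yaw": 0,"fingers": 1},
    {"linear": [0,0,0],"yaw": 0,"fingers": 1},
    {"linear": [0,0,0],"yaw": 0,"fingers": 1},
    {"linear": [0,0,0],"yaw": 0,"fingers": 1}
  ]
}}

```text
time: 31.7
position: [0.4424, -0.3346, -0.0339]
tcp_rot: [0.002, 3.138, -0.002]
force: [-1.1, 2.5, 7.2]
width: 0.0586
finger_force: 63.4
```

Gripped: width 58.6 mm and 63 N. I'll carry it low past the holders, H4 first.

{"api": "send_rows", "payload": {
  "steps": [
    {"linear": [0,0,-1.8],"yaw": 0,"fingers": 1},
    {"linear": [0,4,0],"yaw": 0,"fingers": 1},
    {"linear": [0,4.5,0],"yaw": 0,"fingers": 1},
    {"linear": [0,5,0],"yaw": 0,"fingers": 1},
    {"linear": [0,5,0],"yaw": 0,"fingers": 1},
    {"linear": [0,5,0],"yaw": 0,"fingers": 1},
    {"linear": [0,5,0],"yaw": 0,"fingers": 1},
    {"linear": [0,5,0],"yaw": 0,"fingers": 1},
    {"linear": [0,5,0],"yaw": 0,"fingers": 1},
    {"linear": [0,4,0],"yaw": 0,"fingers": 1},
    {"linear": [0,0,0],"yaw": 0,"fingers": 1}
  ]
}}

```text
time: 33.08
position: [0.4426, 0.0936, -0.017]
tcp_rot: [-0.005, 3.139, 0.001]
force: [0.1, -0.9, -0.6]
width: 0.0586
finger_force: 64.9
```

```bash
python3 - <<'E'
from h import *
goto((0.37,.25,-.02),180)
s=bot.observe();print(s["width"],s["finger_force"],s["force"])
E
```

```text
at [ 0.4426  0.0936 -0.017 ] head -179.8 q [ 0.21  0.24 -0.68  0.65  0.    0.21] t 33.08 | shift cm [ 7.22 15.66  0.29] yaw 0.2
0.05858242694614007 64.85506653785706 [ 0.14112551 -0.88989711 -0.6489457 ]
```

{"api": "send_rows", "payload": {
  "steps": [
    {"linear": [1.8,3.9,0],"yaw": 0,"fingers": 1},
    {"linear": [1.8,3.9,0],"yaw": 0,"fingers": 1},
    {"linear": [1.8,3.9,0],"yaw": 0,"fingers": 1},
    {"linear": [1.8,3.9,0],"yaw": 8.5,"fingers": 1},
    {"linear": [0,0,0],"yaw": 0,"fingers": 1}
  ]
}}

```text
time: 33.7
position: [0.3697, 0.2488, -0.0174]
tcp_rot: [0.231, 3.132, 0.002]
force: [0.6, 0.3, -0.7]
width: 0.0582
finger_force: 65.1
```

```bash
python3 - <<'E'
from h import *
goto((0.3826,.3927,-.032),171.5)
s=bot.observe();print(s["width"],s["finger_force"],s["force"])
c=cam("wrist"); im=c["image"]; cv2.imwrite("pics/w6.png",im[:,:,::-1])
E
```

```text
at [ 0.3697  0.2488 -0.0174] head 171.6 q [ 0.59  0.23 -0.7   0.64 -0.    0.74] t 33.7 | shift cm [ 0.83 14.42  1.47] yaw 0.1
0.05820707765261751 65.1010000705719 [ 0.55205033  0.27552885 -0.72720706]
```

View pics/w6.png

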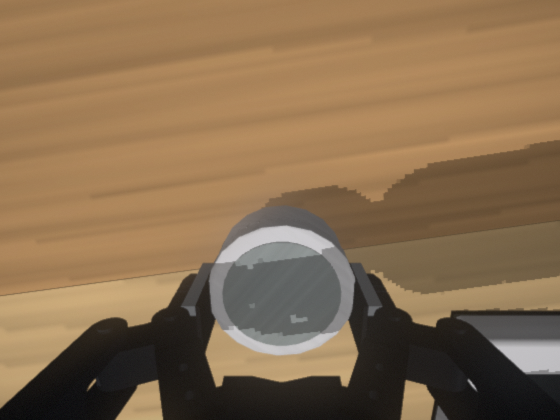

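The tin is held squarely, with its rim centre at (282,290). I'll compute its offset from the TCP.

```bash
python3 - <<'E'
from h import *
s,R,h=tool(); c=cam("wrist"); p=s["position"]
for z in (.042,.0465,.05):
    X=ray(c,(282,290),z)[0]; print(z,X.round(4),"tool",(R.T@(X-p)).round(4), [ (np.diff(ray(c,[(211,290),(354,290)],z),axis=0).round(4)).tolist()])
E
```

```text
0.042 [0.364 0.249 0.042] tool [ 0.0061  0.0006 -0.0596] [[[0.0087, 0.0586, 0.0]]]
0.0465 [0.3613 0.2494 0.0465] tool [ 0.0089  0.0006 -0.0641] [[[0.0084, 0.0564, -0.0]]]
0.05 [0.3591 0.2497 0.05  ] tool [ 0.011   0.0006 -0.0676] [[[0.0081, 0.0547, 0.0]]]
```

{"api": "send_rows", "payload": {
  "steps": [
    {"linear": [0.4,0,0],"yaw": 0,"fingers": 1},
    {"linear": [0,3.6,0],"yaw": 0,"fingers": 1},
    {"linear": [0,3.6,0],"yaw": 0,"fingers": 1},
    {"linear": [0,3.6,0],"yaw": 0,"fingers": 1},
    {"linear": [0,3.6,0],"yaw": 0,"fingers": 1},
    {"linear": [0,0,0],"yaw": 0,"fingers": 1},
    {"linear": [0,0,0.8],"yaw": 0,"fingers": 1},
    {"linear": [0,0,0.5],"yaw": 0,"fingers": 1},
    {"linear": [0,0,0],"yaw": 0,"fingers": 1}
  ]
}}

```text
time: 34.92
position: [0.3865, 0.3886, -0.032]
tcp_rot: [-0.236, -3.131, 0.003]
force: [-0.0, -0.4, -1.6]
width: 0.0582
finger_force: 65.2
```

```bash
python3 - <<'E'
from h import *
goto((0.3826,.3927,-.034),171.5)
s=bot.observe();print(s["width"],s["finger_force"],s["force"])
E
```

```text
at [ 0.3865  0.3886 -0.032 ] head 171.4 q [ 0.79  0.41 -0.47  0.69 -0.    0.94] t 34.92 | shift cm [0.45 0.35 0.2 ] yaw -0.1
0.058164644883140645 65.17224311828613 [-0.04596867 -0.40483941 -1.64283921]
```

{"api": "send_rows", "payload": {
  "steps": [
    {"linear": [0,0.35,0],"yaw": 0,"fingers": 1},
    {"linear": [0,0,0.2],"yaw": 0,"fingers": 1},
    {"linear": [0,0,0],"yaw": 0,"fingers": 1}
  ]
}}

```text
time: 35.3
position: [0.3876, 0.3937, -0.0333]
tcp_rot: [-0.235, -3.133, 0.0]
force: [0.1, -0.3, -0.9]
width: 0.058
finger_force: 65.2
```

{"api": "send_rows", "payload": {
  "steps": [
    {"linear": [0,0,0.2],"yaw": 0,"fingers": 1},
    {"linear": [0,0,0],"yaw": 0,"fingers": 1}
  ]
}}

```text
time: 35.55
position: [0.3877, 0.3938, -0.034]
tcp_rot: [0.235, 3.133, 0.001]
force: [-3.9, -4.0, 11.6]
width: 0.0587
finger_force: 66.9
```

Contact with the desk. Release, rise, and check the wrist view from above.

{"api": "send_rows", "payload": {
  "steps": [
    {"linear": [0,0,-0.1],"yaw": 0,"fingers": 0.2},
    {"linear": [0,0,0],"yaw": 0,"fingers": -0.6},
    {"linear": [0,0,0],"yaw": 0,"fingers": -0.9},
    {"linear": [0,0,0],"yaw": 0,"fingers": -1},
    {"linear": [0,0,0],"yaw": 0,"fingers": -1},
    {"linear": [0,0,-3],"yaw": 0,"fingers": -1},
    {"linear": [0,0,-5],"yaw": 0,"fingers": -1},
    {"linear": [0,0,-6],"yaw": 0,"fingers": -1},
    {"linear": [0,0,-5],"yaw": 0,"fingers": -1},
    {"linear": [0,0,0],"yaw": 0,"fingers": -1}
  ]
}}

```text
time: 36.8
position: [0.3901, 0.3961, 0.1605]
tcp_rot: [0.235, 3.127, 0.01]
force: [-0.3, 0.1, -0.9]
width: 0.0856
finger_force: 0.0
```

```bash
python3 - <<'E'
from h import *
goto((.44,0,.16),180)
c=cam("wrist"); im=c["image"]; cv2.imwrite("pics/w7.png",im[:,:,::-1]); np.savez("w7.npz",**{k:c[k] for k in ("K","R","t","image")})
E
```

```text
at [0.3901 0.3961 0.1605] head 171.4 q [ 0.79  0.24 -0.22  1.1   0.    0.94] t 36.8 | shift cm [-10.84 -38.43  -0.16] yaw -8.6
```

View pics/w7.png

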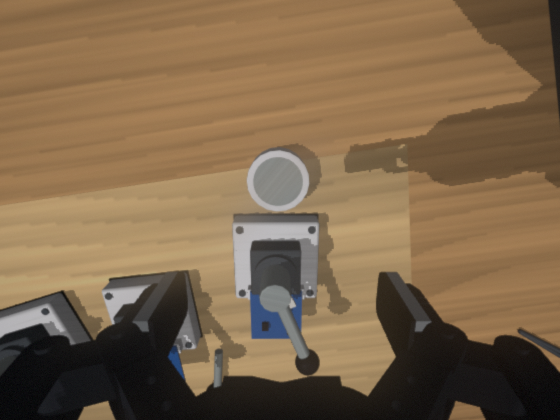

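Tin rim centre is at (278.5,180), and the base's top front edge runs from (234.5,222.5) to (318.5,222). I'll turn these into gap and centring.

```bash
python3 - <<'E'
from h import *
c=np.load("w7.npz")
A,B=ray(c,[(234.5,222.5),(318.5,222)],.026)[:,:2]; T=ray(c,(278.5,180.5),.03)[0][:2]
C,D=ray(c,[(234,298),(317,299)],.026)[:,:2]
m=(A+B)/2; e=(B-A)/np.linalg.norm(B-A); n=np.array([e[1],-e[0]])
print(A,B,np.linalg.norm(B-A),"T",T,"lateral mm",(T-m)@e*1000,"dist edge-centre",(T-m)@n*1000, "yaw",np.degrees(np.arctan2(e[0],e[1])),"depth",np.linalg.norm((C+D)/2-m),"axis",m-n*.045)
b=ray(c,[(234,214),(319,213.5)],0)[:,:2];print("bottom edge",b)
# H3 base front edge (107,288)-(187,277)
P=ray(c,[(107,288),(187.5,277)],.026)[:,:2];print("H3 front top",P,np.linalg.norm(P[1]-P[0]))
print("tin rim width",np.linalg.norm(np.diff(ray(c,[(247.5,180),(309.5,180)],.03),axis=0)))
E
```

```text
[0.41827866 0.34518784] [0.43071963 0.42948555] 0.08521081049646594 T [0.38110865 0.39604795] lateral mm 2.28279573346614 dist edge-centre -44.19739282117192 yaw 8.395321350234054 depth 0.08931103196051235 axis [0.37998135 0.39390679]
bottom edge [[0.41745262 0.34141053]
 [0.43096275 0.43300559]]
H3 front top [[0.47146029 0.19432695]
 [0.47172903 0.28340795]] 0.08908140177972775
tin rim width 0.059543995044395066
```

H4's tin has a 14 mm gap and is 2 mm off centre, which is good. I'll cross-check H3's front edge in the top view.

```bash
python3 - <<'E'
from h import *
c=cam("top"); im=c["image"]; g=cv2.cvtColor(im,cv2.COLOR_RGB2HSV)
m=((g[...,1]<60)&(g[...,2]>110))
sub=m[238:262,185:248]
for r in range(238,262,2):
    x=np.nonzero(m[r,185:248])[0]+185
    print(r,(x.min(),x.max(),len(x)) if len(x) else None)
print(ray(c,[(197,255.5),(234,255.5)],.026)); print(proj(c,[(.4716,.1943,.026),(.4716,.2834,.026)]))
w=np.load("w7.npz"); print(proj(w,[(.476,.2703,.026),(.476,.1803,.026),(.535,.253,.037),(.535,.198,.037),(.521,.2253,.095)]))
E
```

```text
238 (np.int64(226), np.int64(232), 7)
240 (np.int64(226), np.int64(232), 7)
242 (np.int64(198), np.int64(232), 9)
244 (np.int64(198), np.int64(232), 10)
246 (np.int64(197), np.int64(232), 11)
248 (np.int64(197), np.int64(232), 36)
250 (np.int64(201), np.int64(232), 32)
252 (np.int64(197), np.int64(231), 28)
254 (np.int64(222), np.int64(231), 10)
256 None
258 None
260 None
[[0.47467238 0.27059339 0.026     ]
 [0.47462816 0.17943398 0.026     ]]
[[227.93469091 256.7386425 ]
 [191.75665401 256.75568031]]
[[176.55340161 282.13145693]
 [ 95.84025044 293.3507214 ]
 [171.5966038  336.02542117]
 [123.26951147 342.42237427]
 [119.19087743 369.76625789]]
```

```bash
python3 - <<'E'
from h import *
w=np.load("w7.npz"); g=cv2.cvtColor(w["image"],cv2.COLOR_RGB2HSV); m=(g[...,1]<60)&(g[...,2]>110)
for r in (276,282,288,292,296,302):
    x=np.nonzero(m[r,60:230])[0]+60; print(r,x.min() if len(x) else None,x.max() if len(x) else None,len(x))
for r in (226,236,250): x=np.nonzero(m[r,220:330])[0]+220; print(r,x.min(),x.max())
print(ray(w,[(232,150)],0))
E
```

```text
276 None None 0
282 None None 0
288 112 145 34
292 102 141 40
296 103 138 28
302 105 134 30
226 232 319
236 233 318
250 233 318
[[0.34924657 0.35281306 0.        ]]
```

```bash
python3 - <<'E'
from look import *
look(); goto((.527,-.37,.16),180)
E
```

```text
blue 312 [722. 251.] [ 21. 105.] 75.9
blue 233 [ 638. -198.] [54. 35.] 0.7
blue 280 [593.  90.] [57. 38.] 11.3
blue 412 [579. 225.] [50. 55.] 89.9
blue 444 [529. 371.] [51. 56.] 80.7
white 127 [296. 153.] circle [0.7331 0.0261] 13.2
white 555 [388. 218.] circle [ 0.5892 -0.1923] 27.3
white 479 [448. 201.] circle [ 0.6099 -0.354 ] 12.8
white 546 [278. 236.] circle [0.5334 0.0855] 24.8
white 520 [221. 242.] circle [0.5211 0.227 ] 25.2
white 499 [458. 234.] circle [ 0.5275 -0.3744] 13.0
white 149 [143. 247.] circle [0.5076 0.4033] 17.2
white 533 [158. 263.] circle [0.472  0.3791] 25.7
white 295 [148. 291.] circle [0.3853 0.3949] 13.5
at [0.3872 0.3932 0.1549] head 171.4 q [ 0.79  0.24 -0.23  1.1  -0.    0.94] t 36.95 | shift cm [-25.21 -73.38  -0.45] yaw -8.6
```

{"api": "send_rows", "payload": {
  "steps": [
    {"linear": [0,0,0],"yaw": -8.6,"fingers": -1},
    {"linear": [-1.1,-5.9,0],"yaw": 0,"fingers": -1},
    {"linear": [-1.1,-5.9,0],"yaw": 0,"fingers": -1},
    {"linear": [-1.1,-5.9,0],"yaw": 0,"fingers": -1},
    {"linear": [-1.1,-5.9,0],"yaw": 0,"fingers": -1},
    {"linear": [-1.1,-5.9,0],"yaw": 0,"fingers": -1},
    {"linear": [-1.1,-5.9,0],"yaw": 0,"fingers": -1},
    {"linear": [-1.1,-5.9,0],"yaw": 0,"fingers": -1},
    {"linear": [-1.1,-5.9,0],"yaw": 0,"fingers": -1},
    {"linear": [-1.1,-5.9,0],"yaw": 0,"fingers": -1},
    {"linear": [-1.1,-5.9,0],"yaw": 0,"fingers": -1},
    {"linear": [-1.1,-5.9,0],"yaw": 0,"fingers": -1}
  ]
}}

```text
time: 38.45
position: [0.5077, -0.2567, 0.1536]
tcp_rot: [0.0, -3.139, -0.003]
force: [1.3, 0.0, -0.2]
width: 0.0853
finger_force: 0.0
```

{"api": "send_rows", "payload": {
  "steps": [
    {"linear": [-1.0,-5.9,0],"yaw": 0,"fingers": -1},
    {"linear": [-0.9,-5.5,0],"yaw": 0,"fingers": -1},
    {"linear": [0,0,5],"yaw": 0,"fingers": -1},
    {"linear": [0,0,5],"yaw": 0,"fingers": -1},
    {"linear": [0,0,0],"yaw": 0,"fingers": -1},
    {"linear": [0,0,0],"yaw": 0,"fingers": -1}
  ]
}}

```text
time: 39.2
position: [0.528, -0.3692, 0.0563]
tcp_rot: [0.001, -3.141, -0.0]
force: [0.7, -0.0, 0.4]
width: 0.0853
finger_force: 0.0
```

```bash
python3 - <<'E'
from h import *
goto((.5275,-.3744,-.034),180)
c=cam("wrist"); im=c["image"]; H,S,V=cv2.split(cv2.cvtColor(im,cv2.COLOR_RGB2HSV))
print(proj(c,[(.527,-.3744,.03)]).round())
for i,m,a,ce in blobs((S<70)&(V>90),600,20000):
    (u,v),r=cv2.minEnclosingCircle(np.argwhere(m)[:,::-1].astype(np.float32)); print(a,u,v,r,ray(c,(u,v),.03)[0][:2].round(4))
E
```

```text
at [ 0.528  -0.3692  0.0563] head -180.0 q [-0.61  0.48 -0.13  0.96 -0.   -0.61] t 39.2 | shift cm [ 0.05 -0.52  9.03] yaw 0.0
[[273. 227.]]
5283 275.1807861328125 217.50836181640625 46.55574035644531 [ 0.5201 -0.3728]
4668 504.4386291503906 278.7257385253906 69.92064666748047 [ 0.5657 -0.2117]
4764 301.8660583496094 317.1154479980469 43.871273040771484 [ 0.5974 -0.3537]
```

{"api": "send_rows", "payload": {
  "steps": [
    {"linear": [0.3,-0.5,0],"yaw": 0,"fingers": -1},
    {"linear": [0,0,4],"yaw": 0,"fingers": -1},
    {"linear": [0,0,4],"yaw": 0,"fingers": -1},
    {"linear": [0,0,0.8],"yaw": 0,"fingers": -1},
    {"linear": [0,0,0],"yaw": 0,"fingers": -1},
    {"linear": [0,0,0],"yaw": 0,"fingers": 1},
    {"linear": [0,0,0],"yaw": 0,"fingers": 1},
    {"linear": [0,0,0],"yaw": 0,"fingers": 1},
    {"linear": [0,0,0],"yaw": 0,"fingers": 1},
    {"linear": [0,0,0],"yaw": 0,"fingers": 1}
  ]
}}

```text
time: 40.5
position: [0.5267, -0.3754, -0.0296]
tcp_rot: [-0.001, 3.138, -0.003]
force: [-0.8, 0.7, 6.8]
width: 0.058
finger_force: 64.2
```

{"api": "send_rows", "payload": {
  "steps": [
    {"linear": [0,0,-1.8],"yaw": 0,"fingers": 1},
    {"linear": [4.5,0,0],"yaw": 0,"fingers": 1},
    {"linear": [4.5,0,0],"yaw": 0,"fingers": 1},
    {"linear": [0,4,0],"yaw": 0,"fingers": 1},
    {"linear": [0,5,0],"yaw": 0,"fingers": 1},
    {"linear": [0,5,0],"yaw": 0,"fingers": 1},
    {"linear": [0,5,0],"yaw": 0,"fingers": 1},
    {"linear": [0,5,0],"yaw": 0,"fingers": 1},
    {"linear": [0,5,0],"yaw": 0,"fingers": 1},
    {"linear": [0,5,0],"yaw": 0,"fingers": 1},
    {"linear": [0,4,0],"yaw": 0,"fingers": 1},
    {"linear": [0,0,0],"yaw": 0,"fingers": 1}
  ]
}}

```text
time: 42.0
position: [0.4357, 0.0079, -0.0128]
tcp_rot: [-0.008, 3.14, 0.001]
force: [0.2, 0.3, -1.8]
width: 0.0584
finger_force: 64.7
```

```bash
python3 - <<'E'
from h import *
goto((.431,.2265,-.032),180)
s=bot.observe();print(s["width"],s["finger_force"],s["force"])
c=cam("wrist"); im=c["image"]; H,S,V=cv2.split(cv2.cvtColor(im,cv2.COLOR_RGB2HSV))
for i,m,a,ce in blobs((S<70)&(V>90),2500,30000):
    ys,xs=np.nonzero(m); print(a,ce,xs.min(),xs.max(),ys.min(),ys.max())
E
```

```text
at [ 0.4357  0.0079 -0.0128] head -179.7 q [ 0.02  0.21 -0.71  0.65  0.    0.01] t 42.0 | shift cm [ 0.37 21.86  1.93] yaw 0.3
0.05838621170780795 64.66562390327454 [ 0.17233849  0.28025185 -1.79585762]
9321 [278.51936488 280.61817402] 212 350 210 354
```

{"api": "send_rows", "payload": {
  "steps": [
    {"linear": [0.1,4.4,0],"yaw": 0.3,"fingers": 1},
    {"linear": [0,4.4,0],"yaw": 0,"fingers": 1},
    {"linear": [0,4.4,0],"yaw": 0,"fingers": 1},
    {"linear": [0,4.4,0],"yaw": 0,"fingers": 1},
    {"linear": [0,4.3,0],"yaw": 0,"fingers": 1},
    {"linear": [0,0,0],"yaw": 0,"fingers": 1},
    {"linear": [0,0,0.8],"yaw": 0,"fingers": 1},
    {"linear": [0,0,0.4],"yaw": 0,"fingers": 1},
    {"linear": [0,0,0],"yaw": 0,"fingers": 1}
  ]
}}

```text
time: 43.18
position: [0.4341, 0.2232, -0.0268]
tcp_rot: [-0.01, -3.14, 0.001]
force: [-0.1, 0.4, -1.4]
width: 0.0583
finger_force: 64.9
```

```bash
python3 - <<'E'
from h import *
goto((.4345,.2265,-.032),180)
s=bot.observe();print(s["width"],s["finger_force"],s["force"])
E
```

```text
at [ 0.4341  0.2232 -0.0268] head 179.6 q [ 0.48  0.32 -0.61  0.65 -0.    0.48] t 43.17 | shift cm [-0.04  0.33  0.52] yaw -0.4
0.05834470468121683 64.88937377929688 [-0.11637765  0.3968492  -1.39100396]
```

{"api": "send_rows", "payload": {
  "steps": [
    {"linear": [0,0.3,0.2],"yaw": 0,"fingers": 1},
    {"linear": [0,0,0.1],"yaw": 0,"fingers": 1},
    {"linear": [0,0,0],"yaw": 0,"fingers": 1}
  ]
}}

```text
time: 43.55
position: [0.4346, 0.2277, -0.0292]
tcp_rot: [-0.007, -3.142, 0.0]
force: [-0.3, -0.3, -1.9]
width: 0.0578
finger_force: 64.9
```

{"api": "send_rows", "payload": {
  "steps": [
    {"linear": [0,0,0.2],"yaw": 0,"fingers": 1},
    {"linear": [0,0,0],"yaw": 0,"fingers": 1}
  ]
}}

```text
time: 43.8
position: [0.4347, 0.2278, -0.0297]
tcp_rot: [0.007, 3.141, 0.0]
force: [-4.3, -2.4, 17.2]
width: 0.0581
finger_force: 67.1
```

{"api": "send_rows", "payload": {
  "steps": [
    {"linear": [0,0,-0.15],"yaw": 0,"fingers": 0.2},
    {"linear": [0,0,0],"yaw": 0,"fingers": -0.6},
    {"linear": [0,0,0],"yaw": 0,"fingers": -0.9},
    {"linear": [0,0,0],"yaw": 0,"fingers": -1},
    {"linear": [0,0,0],"yaw": 0,"fingers": -1},
    {"linear": [0,0,-3],"yaw": 0,"fingers": -1},
    {"linear": [0,0,-5],"yaw": 0,"fingers": -1},
    {"linear": [0,0,-6],"yaw": 0,"fingers": -1},
    {"linear": [0,0,-5],"yaw": 0,"fingers": -1},
    {"linear": [0,0,0],"yaw": 0,"fingers": -1},
    {"linear": [0,0,0],"yaw": 0,"fingers": -1}
  ]
}}

```text
time: 45.18
position: [0.4344, 0.2275, 0.1599]
tcp_rot: [-0.008, -3.141, 0.0]
force: [-0.5, 0.4, -0.4]
width: 0.0855
finger_force: 0.0
```

```bash
python3 - <<'E'
from h import *
goto((.44,-.05,.16),180)
c=cam("wrist"); im=c["image"]; cv2.imwrite("pics/w8.png",im[:,:,::-1]); np.savez("w8.npz",**{k:c[k] for k in ("K","R","t","image")})
E
```

```text
at [0.4344 0.2275 0.1599] head 179.7 q [ 0.48  0.13 -0.36  1.08  0.    0.49] t 45.17 | shift cm [-7.000e-01 -2.775e+01 -1.000e-02] yaw -0.3
```

View pics/w8.png

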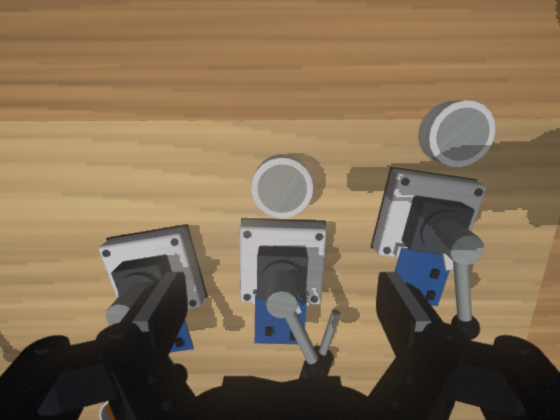

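The tin sits in front of H3: rim centre at (282.5,187.5), base top front edge from (241,228) to (326,229). I'll compute the gap, then move the arm aside for a final top check.

```bash
python3 - <<'E'
from h import *
w=np.load("w8.npz"); g=cv2.cvtColor(w["image"],cv2.COLOR_RGB2HSV); m=(g[...,1]<60)&(g[...,2]>110)
x=[np.nonzero(m[r,225:340])[0]+225 for r in (234,240,248)]; print([(a.min(),a.max()) for a in x])
y=np.nonzero(m[210:240,265])[0]+210; print("rows@265",y)
A,B=ray(w,[(240.5,228),(326,229)],.026)[:,:2]; T=ray(w,(282.5,187.5),.03)[0][:2]; mid=(A+B)/2
print(A,B,T,"gap",(mid[0]-T[0]-.03)*1000,"lat",(T-mid)[1]*1000)
E
```

```text
[(np.int64(239), np.int64(326)), (np.int64(240), np.int64(325)), (np.int64(240), np.int64(325))]
rows@265 [210 211 212 213 227 228 229 230 231 232 233 234 235 236 237 238 239]
[0.474832   0.18620744] [0.4764001  0.27325793] [0.43171875 0.22912115] gap 13.897300533843222 lat -0.6115392672220166
```

{"api": "send_rows", "payload": {
  "steps": [
    {"linear": [0,-5.5,-0.5],"yaw": 0,"fingers": -1},
    {"linear": [0,-5.5,0],"yaw": 0,"fingers": -1},
    {"linear": [0,-5.5,0],"yaw": 0,"fingers": -1},
    {"linear": [0,-5.5,0],"yaw": 0,"fingers": -1},
    {"linear": [0,-5.5,0],"yaw": 0,"fingers": -1},
    {"linear": [0,0,0],"yaw": 0,"fingers": -1}
  ]
}}

```text
time: 45.98
position: [0.4318, -0.0503, 0.1636]
tcp_rot: [-0.018, -3.138, 0.001]
force: [0.0, 0.1, -0.4]
width: 0.0852
finger_force: 0.0
```

```bash
python3 - <<'E'
from look import *
look(); print(bot.observe()["time"])
E
```

```text
blue 315 [722. 250.] [ 22. 106.] 75.9
blue 231 [ 638. -198.] [54. 35.] 0.3
blue 281 [593.  90.] [57. 38.] 11.3
blue 409 [579. 225.] [50. 55.] 89.9
blue 442 [529. 371.] [51. 56.] 81.5
white 157 [296. 153.] circle [0.7323 0.0263] 13.4
white 103 [395. 194.] circle [ 0.6357 -0.209 ] 17.5
white 81 [381. 193.] circle [ 0.6319 -0.1912] 13.7
white 489 [448. 201.] circle [ 0.6091 -0.353 ] 12.9
white 759 [273. 233.] circle [0.5517 0.0871] 30.5
white 168 [268. 220.] circle [0.5726 0.1007] 17.5
white 881 [215. 237.] circle [0.5364 0.2287] 29.4
white 799 [151. 256.] circle [0.4857 0.3857] 27.8
white 178 [213. 271.] circle [0.4359 0.2285] 12.9
white 344 [141. 292.] circle [0.3856 0.3977] 13.0
46.025
```

```bash
python3 - <<'E'
from h import *
w=np.load("w8.npz"); print(ray(w,[(457.5,133)],.03)); 
c=cam("top"); im=c["image"]; g=cv2.cvtColor(im,cv2.COLOR_RGB2HSV); m=(g[...,1]<70)&(g[...,2]>60)
for i,b,a,ce in blobs(m[275:310,130:175],60,1500):
    (u,v),r=cv2.minEnclosingCircle(np.argwhere(b)[:,::-1].astype(np.float32)); print(a,u+130,v+275,r,ray(c,(u+130,v+275),.03)[0])
E
```

```text
[[0.3812092  0.38990014 0.03      ]]
566 145.0 292.5 14.151071548461914 [0.3852965  0.39243824 0.03      ]
```

```bash
python3 -c "
from rig import bot
print(bot.job_done())"
```

```text
the job is handed in; nothing more can be done
None
```

I checked all four holders on the desk and handed the job in: the two leftmost from the robot are loose and flagged with tins (gaps about 14 mm, centred to about 3 mm), the other two are tight and unflagged; the result was not reported back.

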